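Sort sensor housings by weight and load the scanner

ROBOT

A 6-joint arm with a two-finger parallel gripper is mounted at the origin on the work surface. World frame = base frame: x ahead of the robot, y to its left, z up, the work surface at z = 0. Lengths are in m, angles in rad, forces in N, time in s.
With the tool pointing down it reaches from about 0.25 to 0.775 m from the base axis. Payload 4 kg.
Tool frame: the origin (TCP) lies on the centre line of the jaws, within the pads' length; the fingertips stand 8 mm ahead of it and the grasp point (between the pads) lies 11 mm behind it; z points along the fingers, y is the direction in which the jaws open and shut (so a half turn about z gives the same grasp; the last joint's range is limited). The gripper opens to 94 mm and grips with 3 to 60 N. Pads are 16 mm wide; open, the fingers measure 119 mm over their backs; the gripper's body (75 mm by 177 mm) begins 78 mm behind the grasp point.
Start: joints at [1.121, 0.087, 1.371, -0, 1.684, -0.103], TCP at [0.187, 0.517, 0.214] pointing down, gripper open.
Joint ranges: [-3.1, 3.1], [-0.76, 2.03], [0.27, 2.55], [-1.08, 4.22], [0.17, 2.65], [-2.57, 2.57]. Speed limits (rad/s): [2.79, 2.79, 3.14, 3.14, 3.14, 3.14].

INTERFACE

Orientations are given as [roll, pitch, yaw] about the fixed x, y, z axes, in that order (R = Rz(yaw) Ry(pitch) Rx(roll)).
In Python, from bench import robot gives the robot as it stands.
- The arm moves only by the shell command python3 -m crank 'ROWS' [OPENING]. ROWS is JSON, a list of rows, each a list of 4 numbers: the shift along the tool's x, y, z scaled (see below), then the turn about the tool's z scaled (see below). A call has exactly 10 rows; each row shifts and turns the commanded pose from where the row before left it, along the tool's axes as they then stand; what a row does not reach is not made up. The controller multiplies each number of a shift by 0.2 m and each number of a turn by pi/2 rad. A row lasts 1/8 s, in which the tool goes at most 62.5 mm and 10.7 degrees, less where a joint would pass 70% of its speed; a pose out of reach is approached as far as the arm can. A call with a number of a shift or a turn outside -1 to 1 is refused whole. A call with a gripper value outside its range is refused whole. OPENING is the gripper command: -1 is fully open, 1 is shut, values between are in proportion, set as the call begins (- or left out, the last holds). The fingers move at their own pace and stop on an object; the grip force is fixed at half the most. Time passes only in rows, so rows that do not move let the fingers close, or fill a call up. It gives the time, the measured TCP pose, the force and the opening at its end, in the units of the state.
- robot.get_obs(): the state, without advancing time (a new reading comes with each control period).
- robot.snapshot(name): name is "scene" or "top" or "wrist"; returns (picture, depth): 480x640x3 uint8, red, green, blue; 480x640 float32, m along the optical axis (not along the pixel's ray), 0 where there is no reading.
- robot.camera_params(name): a dict with "fx", "fy", "cx", "cy" (pixels), "distortion" ([k1, k2, p1, p2, k3] as OpenCV has them; the pictures are not rectified), "world_from_camera" (4x4, takes a point from camera to world coordinates). Camera axes: x right, y down, z forward; pixel columns grow to the right and rows downward; lengths in m; the calibration is good to about 2 mm. A picture is of the moment at which its call begins: read the wrist's pose just before it. camera_params takes no time and is no camera call; for the wrist camera it gives the pose at the moment of the call.
- robot.close_job(): hands the job in, once; it reports no verdict.
The state is a dict: "time": time; "joint_positions": joint angles; "qvel": joint speeds; "joint_torque": joint torques, N m; "tool_pos": TCP position; "ee_rot": TCP orientation; "wrist_force": force on the tool from outside, world axes, zero at the start; "wrist_torque": the same for the moment, N m; "width": finger opening in m.
Only numpy, scipy, OpenCV 4.12 (cv2) and the standard library are available. Lean on these libraries where they do the work, as an engineer would, in place of code of your own. Each camera call takes 0.05 s, during which the arm holds its last target.

TASK

Pull the scan fixture's carriage out until you feel its stop; then heft each white sensor housing on the bench: stand every one that has its core inside (about half a kilo) upright on the carriage's deck with its black lens squarely towards the scanner's long face, and put every empty one (about 140 g) into the yellow reject carton. Only when every housing is sorted, push the carriage home until you feel its stop, and see that they still stand and face the scanner. Do not tip over or shove the other things on the bench.

Things in the scene. Friction and masses are not known exactly. Their poses are not given: they have to be found in the camera images.
- housing_1: sensor housing, upright: white cylinder 56 mm across on a 68 mm wide, 10 mm thick foot, 75 mm tall in all. Origin: centre of its underside; own +x: the side with the flat black lens (24 x 36 mm). A black rib, 4 mm high, on the lid runs from the middle to the edge above the lens. Weighs 450 to 600 g with its core, 120 to 160 g empty; both look alike. May be absent (None)
- housing_2: sensor housing, upright: white cylinder 56 mm across on a 68 mm wide, 10 mm thick foot, 75 mm tall in all. Origin: centre of its underside; own +x: the side with the flat black lens (24 x 36 mm). A black rib, 4 mm high, on the lid runs from the middle to the edge above the lens. Weighs 450 to 600 g with its core, 120 to 160 g empty; both look alike. May be absent (None)
- housing_3: sensor housing, upright: white cylinder 56 mm across on a 68 mm wide, 10 mm thick foot, 75 mm tall in all. Origin: centre of its underside; own +x: the side with the flat black lens (24 x 36 mm). A black rib, 4 mm high, on the lid runs from the middle to the edge above the lens. Weighs 450 to 600 g with its core, 120 to 160 g empty; both look alike. May be absent (None)
- housing_4: sensor housing, upright: white cylinder 56 mm across on a 68 mm wide, 10 mm thick foot, 75 mm tall in all. Origin: centre of its underside; own +x: the side with the flat black lens (24 x 36 mm). A black rib, 4 mm high, on the lid runs from the middle to the edge above the lens. Weighs 450 to 600 g with its core, 120 to 160 g empty; both look alike. May be absent (None)
- housing_5: sensor housing, upright: white cylinder 56 mm across on a 68 mm wide, 10 mm thick foot, 75 mm tall in all. Origin: centre of its underside; own +x: the side with the flat black lens (24 x 36 mm). A black rib, 4 mm high, on the lid runs from the middle to the edge above the lens. Weighs 450 to 600 g with its core, 120 to 160 g empty; both look alike. May be absent (None)
- housing_6: sensor housing, upright: white cylinder 56 mm across on a 68 mm wide, 10 mm thick foot, 75 mm tall in all. Origin: centre of its underside; own +x: the side with the flat black lens (24 x 36 mm). A black rib, 4 mm high, on the lid runs from the middle to the edge above the lens. Weighs 450 to 600 g with its core, 120 to 160 g empty; both look alike. May be absent (None)
- fixture: scan fixture on the bench: base plate 250 x 310 mm, 10 mm thick, and a grey scanner block (70 deep, 310 long, top at 100 mm) along its far side. Origin: on the bench under the middle of the deck when the carriage is fully out; +x points to the scanner, y along its length. The scanner's face with its black window strip is at x = 125 mm and looks to -x
- scan_window (a point): middle of the scanner's window, 68 mm above the bench
- carriage: aluminium carriage, sliding 70 mm along the fixture's x between end stops: fully out (deck middle at fixture x = 0) and home, by the scanner (x = 70 mm). Flat open deck 110 (x) by 290 mm (y), room for three housings side by side along y. Origin: middle of the deck's top face, 30 mm above the bench; axes as the fixture's
- handle (a point): carriage's handle: upright steel plate, 12 mm thick along x, 60 mm wide along y, 100 mm from the deck's middle on the side away from the scanner. This point is the middle of its top edge, 90 mm above the bench
- box: open yellow-brown carton fixed to the bench for rejects, 250 (its x) x 180 (its y) x 85 mm tall, walls 6 mm. Origin at the centre of its underside
- brush: flat brush lying on the bench. Not part of the job; origin at its underside
- screwdriver: screwdriver lying among the housings. Not part of the job; origin at its underside
- bottle: green glass bottle, 66 mm across, 210 mm tall. Not part of the job; origin at its underside
- jar: glass jar with a lid, 68 mm across, 75 mm tall. Not part of the job; origin at its underside
- tape_roll: roll of brown tape lying flat, 90 mm across, 24 mm thick. Not part of the job; origin at its underside
- cap: small white plastic cap, 46 mm across, 20 mm tall. Not part of the job; origin at its underside
Mind the look-alikes: they are no part of the job. Leave any brown look-alike of the housing_6 alone. Leave any brown look-alike of the housing_2 alone.

How it is judged:
On the way, in this order (a step that is already met when the one before it is completed fails the run):
1. the carriage is pulled fully out to its stop (x of handle in the frame of fixture below -0.095 m), for 0.2 s.
2. every housing is sorted, heavy (cored) ones upright on the deck facing the scanner, light (empty) ones in the carton, while the carriage is still out (((x of housing_1 in the frame of carriage between -0.025 and 0.025 m and y of housing_1 in the frame of carriage between -0.118 and 0.118 m and z of housing_1 in the frame of carriage between -0.006 and 0.008 m and angle between housing_1's own z axis and vertical below 0.1 rad and angle between the x axis of housing_1 and the x axis of fixture, either way round below 0.22 rad and x of scan_window in the frame of housing_1 above 0.02 m and contact force between housing_1 and carriage above 3.2 N) or (x of housing_1 in the frame of box between -0.119 and 0.119 m and y of housing_1 in the frame of box between -0.084 and 0.084 m and z of housing_1 in the frame of box between -0.005 and 0.06 m and contact force between housing_1 and box below 3.2 N)) and ((x of housing_2 in the frame of carriage between -0.025 and 0.025 m and y of housing_2 in the frame of carriage between -0.118 and 0.118 m and z of housing_2 in the frame of carriage between -0.006 and 0.008 m and angle between housing_2's own z axis and vertical below 0.1 rad and angle between the x axis of housing_2 and the x axis of fixture, either way round below 0.22 rad and x of scan_window in the frame of housing_2 above 0.02 m and contact force between housing_2 and carriage above 3.2 N) or (x of housing_2 in the frame of box between -0.119 and 0.119 m and y of housing_2 in the frame of box between -0.084 and 0.084 m and z of housing_2 in the frame of box between -0.005 and 0.06 m and contact force between housing_2 and box below 3.2 N)) and ((x of housing_3 in the frame of carriage between -0.025 and 0.025 m and y of housing_3 in the frame of carriage between -0.118 and 0.118 m and z of housing_3 in the frame of carriage between -0.006 and 0.008 m and angle between housing_3's own z axis and vertical below 0.1 rad and angle between the x axis of housing_3 and the x axis of fixture, either way round below 0.22 rad and x of scan_window in the frame of housing_3 above 0.02 m and contact force between housing_3 and carriage above 3.2 N) or (x of housing_3 in the frame of box between -0.119 and 0.119 m and y of housing_3 in the frame of box between -0.084 and 0.084 m and z of housing_3 in the frame of box between -0.005 and 0.06 m and contact force between housing_3 and box below 3.2 N)) and ((x of housing_4 in the frame of carriage between -0.025 and 0.025 m and y of housing_4 in the frame of carriage between -0.118 and 0.118 m and z of housing_4 in the frame of carriage between -0.006 and 0.008 m and angle between housing_4's own z axis and vertical below 0.1 rad and angle between the x axis of housing_4 and the x axis of fixture, either way round below 0.22 rad and x of scan_window in the frame of housing_4 above 0.02 m and contact force between housing_4 and carriage above 3.2 N) or (x of housing_4 in the frame of box between -0.119 and 0.119 m and y of housing_4 in the frame of box between -0.084 and 0.084 m and z of housing_4 in the frame of box between -0.005 and 0.06 m and contact force between housing_4 and box below 3.2 N)) and ((x of housing_5 in the frame of carriage between -0.025 and 0.025 m and y of housing_5 in the frame of carriage between -0.118 and 0.118 m and z of housing_5 in the frame of carriage between -0.006 and 0.008 m and angle between housing_5's own z axis and vertical below 0.1 rad and angle between the x axis of housing_5 and the x axis of fixture, either way round below 0.22 rad and x of scan_window in the frame of housing_5 above 0.02 m and contact force between housing_5 and carriage above 3.2 N) or (x of housing_5 in the frame of box between -0.119 and 0.119 m and y of housing_5 in the frame of box between -0.084 and 0.084 m and z of housing_5 in the frame of box between -0.005 and 0.06 m and contact force between housing_5 and box below 3.2 N)) and ((x of housing_6 in the frame of carriage between -0.025 and 0.025 m and y of housing_6 in the frame of carriage between -0.118 and 0.118 m and z of housing_6 in the frame of carriage between -0.006 and 0.008 m and angle between housing_6's own z axis and vertical below 0.1 rad and angle between the x axis of housing_6 and the x axis of fixture, either way round below 0.22 rad and x of scan_window in the frame of housing_6 above 0.02 m and contact force between housing_6 and carriage above 3.2 N) or (x of housing_6 in the frame of box between -0.119 and 0.119 m and y of housing_6 in the frame of box between -0.084 and 0.084 m and z of housing_6 in the frame of box between -0.005 and 0.06 m and contact force between housing_6 and box below 3.2 N)) and x of handle in the frame of fixture below -0.08 m), for 0.3 s.
3. the carriage is pushed home to its stop (x of handle in the frame of fixture above -0.035 m), for 0.2 s.
At the end, for the whole second after the job is handed in: Cored (heavy) housings upright on the deck, within 25 mm of its middle line and 118 mm of its middle lengthwise, lens to the scanner within 12 degrees; carriage within 5 mm of its home stop; empty (light) housings inside the carton; all at rest (((x of housing_1 in the frame of carriage between -0.025 and 0.025 m and y of housing_1 in the frame of carriage between -0.118 and 0.118 m and z of housing_1 in the frame of carriage between -0.006 and 0.008 m and angle between housing_1's own z axis and vertical below 0.1 rad and angle between the x axis of housing_1 and the x axis of fixture, either way round below 0.22 rad and x of scan_window in the frame of housing_1 above 0.02 m and contact force between housing_1 and carriage above 3.2 N) or (x of housing_1 in the frame of box between -0.119 and 0.119 m and y of housing_1 in the frame of box between -0.084 and 0.084 m and z of housing_1 in the frame of box between -0.005 and 0.06 m and contact force between housing_1 and box below 3.2 N)) and ((x of housing_2 in the frame of carriage between -0.025 and 0.025 m and y of housing_2 in the frame of carriage between -0.118 and 0.118 m and z of housing_2 in the frame of carriage between -0.006 and 0.008 m and angle between housing_2's own z axis and vertical below 0.1 rad and angle between the x axis of housing_2 and the x axis of fixture, either way round below 0.22 rad and x of scan_window in the frame of housing_2 above 0.02 m and contact force between housing_2 and carriage above 3.2 N) or (x of housing_2 in the frame of box between -0.119 and 0.119 m and y of housing_2 in the frame of box between -0.084 and 0.084 m and z of housing_2 in the frame of box between -0.005 and 0.06 m and contact force between housing_2 and box below 3.2 N)) and ((x of housing_3 in the frame of carriage between -0.025 and 0.025 m and y of housing_3 in the frame of carriage between -0.118 and 0.118 m and z of housing_3 in the frame of carriage between -0.006 and 0.008 m and angle between housing_3's own z axis and vertical below 0.1 rad and angle between the x axis of housing_3 and the x axis of fixture, either way round below 0.22 rad and x of scan_window in the frame of housing_3 above 0.02 m and contact force between housing_3 and carriage above 3.2 N) or (x of housing_3 in the frame of box between -0.119 and 0.119 m and y of housing_3 in the frame of box between -0.084 and 0.084 m and z of housing_3 in the frame of box between -0.005 and 0.06 m and contact force between housing_3 and box below 3.2 N)) and ((x of housing_4 in the frame of carriage between -0.025 and 0.025 m and y of housing_4 in the frame of carriage between -0.118 and 0.118 m and z of housing_4 in the frame of carriage between -0.006 and 0.008 m and angle between housing_4's own z axis and vertical below 0.1 rad and angle between the x axis of housing_4 and the x axis of fixture, either way round below 0.22 rad and x of scan_window in the frame of housing_4 above 0.02 m and contact force between housing_4 and carriage above 3.2 N) or (x of housing_4 in the frame of box between -0.119 and 0.119 m and y of housing_4 in the frame of box between -0.084 and 0.084 m and z of housing_4 in the frame of box between -0.005 and 0.06 m and contact force between housing_4 and box below 3.2 N)) and ((x of housing_5 in the frame of carriage between -0.025 and 0.025 m and y of housing_5 in the frame of carriage between -0.118 and 0.118 m and z of housing_5 in the frame of carriage between -0.006 and 0.008 m and angle between housing_5's own z axis and vertical below 0.1 rad and angle between the x axis of housing_5 and the x axis of fixture, either way round below 0.22 rad and x of scan_window in the frame of housing_5 above 0.02 m and contact force between housing_5 and carriage above 3.2 N) or (x of housing_5 in the frame of box between -0.119 and 0.119 m and y of housing_5 in the frame of box between -0.084 and 0.084 m and z of housing_5 in the frame of box between -0.005 and 0.06 m and contact force between housing_5 and box below 3.2 N)) and ((x of housing_6 in the frame of carriage between -0.025 and 0.025 m and y of housing_6 in the frame of carriage between -0.118 and 0.118 m and z of housing_6 in the frame of carriage between -0.006 and 0.008 m and angle between housing_6's own z axis and vertical below 0.1 rad and angle between the x axis of housing_6 and the x axis of fixture, either way round below 0.22 rad and x of scan_window in the frame of housing_6 above 0.02 m and contact force between housing_6 and carriage above 3.2 N) or (x of housing_6 in the frame of box between -0.119 and 0.119 m and y of housing_6 in the frame of box between -0.084 and 0.084 m and z of housing_6 in the frame of box between -0.005 and 0.06 m and contact force between housing_6 and box below 3.2 N)) and x of handle in the frame of fixture above -0.035 m and linear speed of each of housing_1, housing_2, housing_3, housing_4, housing_5, housing_6 below 0.02 m/s); the robot touches nothing.
It fails at once if a bystander is shoved more than 80 mm from its place (distance of any of brush, screwdriver, bottle, jar, tape_roll, cap from where it was at the start of the episode above 0.08 m).
It fails at once if the bottle or jar is tipped over (angle between any of bottle, jar's own z axis and vertical above 0.7 rad).
Of housing_1, housing_2, housing_3, housing_4, housing_5, housing_6 only 4 to 6 are there at a start; the rules pass over those that are not, and their reading is None.
At some moment in a run one of housing_1, housing_2, housing_3, housing_4, housing_5, housing_6 may be knocked a few centimetres aside while the robot is not near it.
It also fails if it takes over 210 s, if anything falls off the work surface, if the arm or the gripper's body presses on something with over 40 N, if the wrist force passes 120 N, or if a joint passes its speed limit or range.

## Working session

There is one attempt and no reset: what is moved stays moved. The work goes in short steps, Python scripts to look and compute and a shell command to move; the robot and the scene stay as the last step left them, time stands still between calls to the robot, and variables do not carry over. Pictures are saved under pics/ and viewed, and the job is handed in when it is done.

```bash
ls; mkdir -p pics; python3 - <<'E'
from bench import robot
import cv2
print(robot.get_obs())
for n in("scene","top","wrist"):
    p,d=robot.snapshot(n); cv2.imwrite(f"pics/{n}0.png",p[:,:,::-1]); c=robot.camera_params(n); print(n,c)
E
```

```text
pics
{'time': 0.0, 'joint_positions': array([ 1.12090312e+00,  8.79329966e-02,  1.37224538e+00, -5.66956201e-06,
        1.68362104e+00, -1.03077110e-01]), 'qvel': array([-2.61737128e-03, -9.33794804e-05,  1.90191091e-04, -4.59446584e-04,
        2.11105409e-03, -3.09603639e-04]), 'joint_torque': array([ 8.64586109e-04, -3.40193868e+01, -3.02423179e+01,  7.19382777e-02,
        3.33779049e-02, -1.70934672e-04]), 'tool_pos': array([0.18670588, 0.51676556, 0.21232071]), 'ee_rot': array([-3.13939702e+00, -2.21459197e-04,  2.79477568e+00]), 'wrist_force': array([-0.48926276, -0.96530406, -0.55334446]), 'wrist_torque': array([0.0314912 , 0.06633699, 0.00616737]), 'width': 0.09410737309408965}
scene {'fx': 493.0436215596323, 'fy': 493.0436215596323, 'cx': 325.5954245729307, 'cy': 241.61428879833585, 'distortion': array([-0.08199438,  0.        ,  0.        ,  0.        ,  0.        ]), 'world_from_camera': array([[-0.58524612,  0.61804035, -0.52489343,  1.12473719],
       [ 0.8107971 ,  0.43826353, -0.38798601,  0.55560856],
       [-0.00974936, -0.65264937, -0.75759735,  1.02807474],
   
[... 284 characters left out ...]
0.00947813, -0.99920285,  0.03877926,  0.42451448],
       [-0.99976039,  0.01023439,  0.01934992,  0.05179804],
       [-0.01973137, -0.03858656, -0.99906043,  1.48753788],
       [ 0.        ,  0.        ,  0.        ,  1.        ]])}
wrist {'fx': 350.9324815075792, 'fy': 350.9324815075792, 'cx': 326.03086400798657, 'cy': 241.37097524146574, 'distortion': array([-0.03454364,  0.        ,  0.        ,  0.        ,  0.        ]), 'world_from_camera': array([[ 0.33836651,  0.91228182,  0.2307596 ,  0.12050573],
       [ 0.94101349, -0.32769308, -0.08432588,  0.5412272 ],
       [-0.00131065,  0.24568095, -0.96934986,  0.38434984],
       [ 0.        ,  0.        ,  0.        ,  1.        ]])}
```

View pics/top0.png

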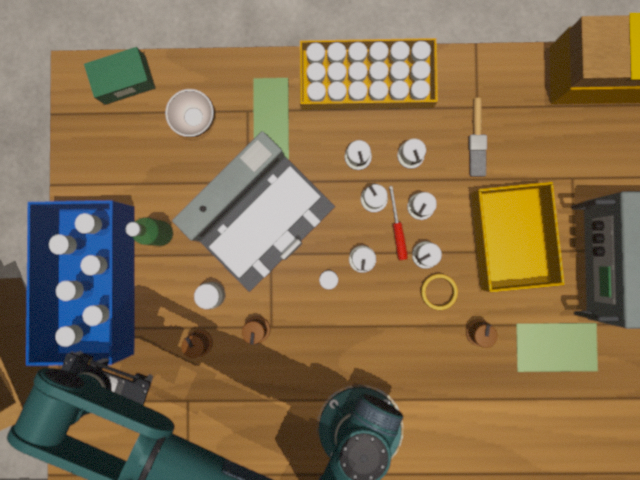

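View pics/scene0.png

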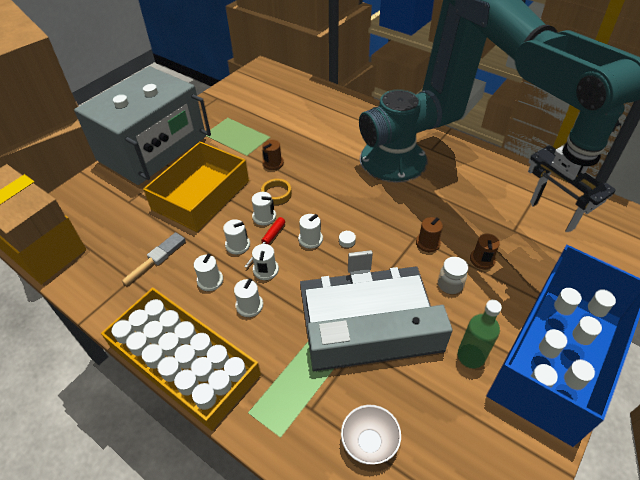

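View pics/wrist0.png

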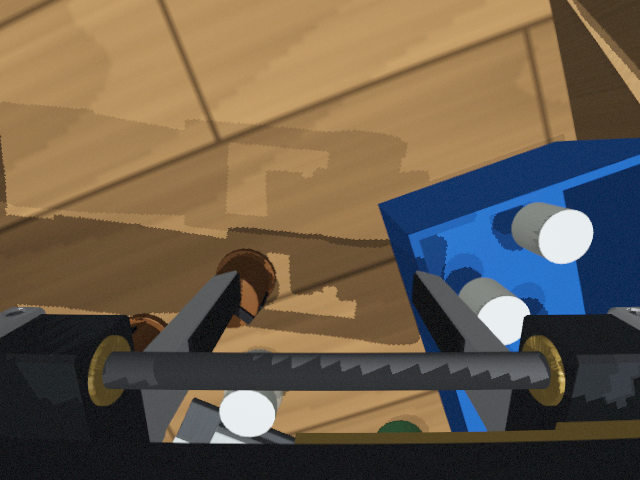

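The top view shows six white housings with ribs at about (358,154), (412,152), (374,197), (422,206), (362,258) and (427,254). The brown look-alikes at (254,331), (193,344) and (483,333) are left alone. The cap is at (328,280), the jar at (208,296), the bottle at (145,230), and the fixture at about (265,215). Next I measure positions.

```bash
cat > h.py <<'E'
import numpy as np, cv2
from bench import robot
def ray(c,uv,z):
    K=np.array([[c['fx'],0,c['cx']],[0,c['fy'],c['cy']],[0,0,1]])
    uv=np.asarray(uv,float).reshape(-1,1,2)
    n=cv2.undistortPoints(uv,K,c['distortion']).reshape(-1,2)
    T=c['world_from_camera']; d=np.c_[n,np.ones(len(n))]@T[:3,:3].T; o=T[:3,3]
    s=(np.asarray(z)-o[2])/d[:,2]
    return o+d*s[:,None]
def proj(c,P):
    K=np.array([[c['fx'],0,c['cx']],[0,c['fy'],c['cy']],[0,0,1]])
    M=np.linalg.inv(c['world_from_camera'])
    r,_=cv2.Rodrigues(M[:3,:3]); 
    return cv2.projectPoints(np.asarray(P,float).reshape(-1,1,3),r,M[:3,3],K,c['distortion'])[0].reshape(-1,2)
def snap(n,f=None):
    c=robot.camera_params(n);p,d=robot.snapshot(n)
    if f: cv2.imwrite('pics/'+f,p[:,:,::-1])
    return p,d,c
E
python3 - <<'E'
from h import *
p=cv2.imread('pics/top0.png')
c=robot.camera_params('top')
cr=cv2.resize(p[130:280,330:460],None,fx=5,fy=4.6*5/4.6,interpolation=cv2.INTER_CUBIC)[:,:]
cv2.imwrite('pics/top0h.png',cv2.resize(p[135:275,335:450],None,fx=4.2,fy=4.2,interpolation=cv2.INTER_CUBIC))
cv2.imwrite('pics/top0f.png',cv2.resize(p[125:300,165:345],None,fx=3.4,fy=3.4,interpolation=cv2.INTER_CUBIC))
hsv=cv2.cvtColor(p,cv2.COLOR_BGR2HSV)
m=((hsv[...,1]<40)&(hsv[...,2]>190)).astype(np.uint8)
n,l,s,ce=cv2.connectedComponentsWithStats(m)
for i in range(1,n):
    if s[i,4]>60: print(s[i],ce[i].round(1),ray(c,[ce[i]],.075)[0].round(3))
E
```

```text
[328  43  18  17 217] [336.3  51.1] [0.941 0.047 0.075]
[349  43  18  16 213] [357.5  50.6] [ 0.941 -0.005  0.075]
[371  43  16  16 211] [378.5  50.5] [ 0.941 -0.056  0.075]
[392  42  17  17 210] [399.8  49.9] [ 0.941 -0.109  0.075]
[413  42  16  16 211] [420.7  49.6] [ 0.941 -0.16   0.075]
[307  44  18  16 215] [315.3  51.5] [0.941 0.099 0.075]
[308  63  17  17 218] [315.7  70.9] [0.892 0.099 0.075]
[328  63  18  16 217] [336.6  70.6] [0.892 0.047 0.075]
[350  63  17  16 217] [357.6  70.3] [ 0.892 -0.004  0.075]
[371  62  17  17 217] [378.6  69.8] [ 0.892 -0.056  0.075]
[392  62  16  16 214] [399.5  69.6] [ 0.892 -0.107  0.075]
[413  62  16  16 215] [420.7  69.3] [ 0.892 -0.159  0.075]
[392  81  16  17 214] [399.4  89. ] [ 0.844 -0.106  0.075]
[412  81  17  16 217] [420.5  88.6] [ 0.844 -0.158  0.075]
[308  83  17  16 214] [315.9  90.3] [0.844 0.099 0.075]
[329  82  17  16 214] [336.8  89.8] [0.844 0.047 0.075]
[350  82  17  16 215] [357.7  89.5] [ 0.844 -0.004  0.075]
[371  82  17  16 214] [378.5  89.4] [ 0.844 -0.055  0.075]
[177  99  30  30 680] [191.1 113.8] [0.79  0.407 0.075]

[... 274 characters left out ...]
.577 -0.046  0.075]
[414 193  22  26 323] [425.4 203.1] [ 0.563 -0.165  0.075]
[ 75 214  18  18 256] [ 83.8 222.7] [0.524 0.672 0.075]
[127 223  12  12 110] [132.3 228.6] [0.508 0.552 0.075]
[ 50 235  18  18 246] [ 58.3 244. ] [0.472 0.735 0.075]
[419 244  22  24 324] [430.4 254.4] [ 0.438 -0.175  0.075]
[350 248  25  22 330] [363.3 258.2] [ 0.43  -0.013  0.075]
[ 81 256  18  18 255] [ 89.6 264.5] [0.421 0.658 0.075]
[320 272  18  17 230] [328.3 279.8] [0.378 0.073 0.075]
[ 57 282  18  19 257] [ 65.3 290.5] [0.358 0.717 0.075]
[195 285  23  24 425] [205.8 296.1] [0.341 0.371 0.075]
[ 83 306  18  19 261] [ 91.8 315.2] [0.297 0.651 0.075]
[ 56 327  18  18 243] [ 64.8 336. ] [0.247 0.718 0.075]
```

View pics/top0h.png

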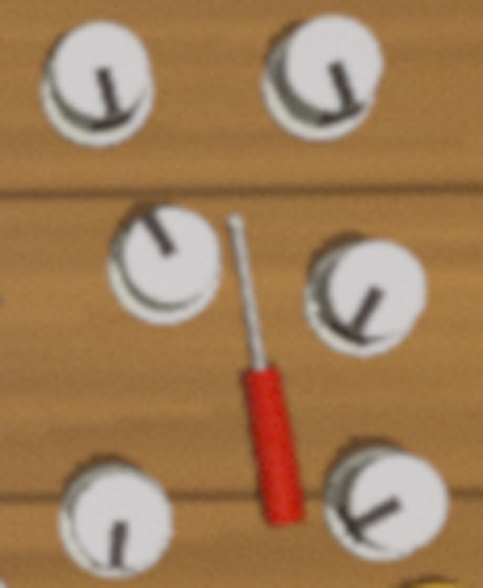

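View pics/top0f.png

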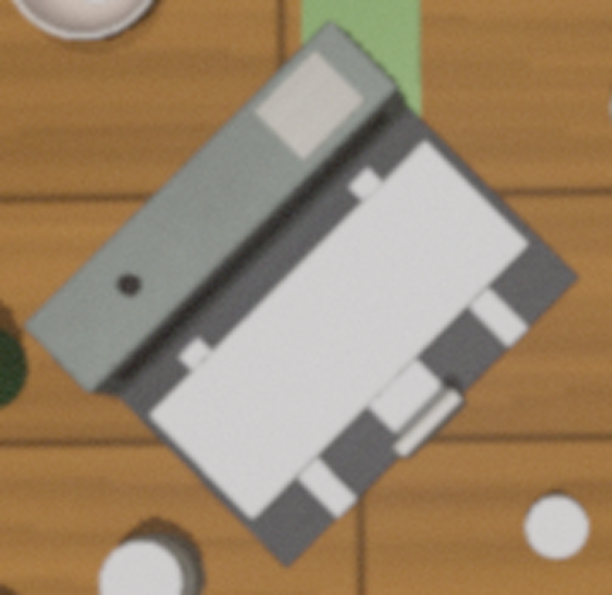

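```bash
python3 - <<'E'
from h import *
c=robot.camera_params('top')
p=cv2.imread('pics/top0.png')
f=lambda L,z:ray(c,np.array(L)/3.4+[165,125],z)[:,:2]
D=f([(428,141),(527,242),(252,519),(151,414)],.03)
print('deck',D.round(4),D.mean(0))
ed=(D[3]-D[0])+(D[2]-D[1]); ey=ed/np.linalg.norm(ed); ex=np.array([ey[1],-ey[0]]); 
print('ex',ex,'phi',np.arctan2(ex[1],ex[0]), 'sizes',np.linalg.norm(D[3]-D[0]),np.linalg.norm(D[1]-D[0]))
B=f([(576,278),(289,565)],.01); print('base corners',B)
print('base near dist',[(D[i]-B[0])@ex for i in range(4)], 'center x',(D.mean(0)-B[0])@ex-.055, 'base mid y',((D.mean(0)-B.mean(0))@ey))
S=f([(332,22),(27,323),(95,390),(400,92)],.1); print('scanner',[( (s-B.mean(0))@ex-.055, (s-B.mean(0))@ey) for s in S])
S2=S[1]-S[0];S3=S[2]-S[3]; print('ey ang', np.arctan2(*(ey[::-1])),np.arctan2(S2[1],S2[0]),np.arctan2(S3[1],S3[0]))
H=f([(462,396),(402,455)],.09); print('handle',H,H.mean(0))
# lids
def lid(cu,re,off=(335,135),s=4.2):
    a,b=ray(c,np.array([cu,re])/s+off,.077)[:,:2]; d=b-a
    return a.round(4),np.arctan2(d[1],d[0]).round(3),np.linalg.norm(d).round(3)
g=cv2.cvtColor(p,cv2.COLOR_BGR2GRAY)
for n,cu,re in [('A',(103,70),(112,122)),('B',(336,65),(351,115)),('C',(169,251),(147,212)),('D',(378,291),(353,334)),('E',(121,524),(116,566)),('F',(397,504),(353,528))]:
    print(n,*lid(cu,re))
hsv=cv2.cvtColor(p,cv2.COLOR_BGR2HSV)
m=((hsv[...,1]<110)&(hsv[...,0]>15)&(hsv[...,0]<40)&(hsv[...,2]>60))
print('box',ray(c,[(476,188),(551,183),(563,284),(490,291)],.085)[:,:2].round(3))
print('bottle top',ray(c,[(133,229)],.21),'jar',ray(c,[(207,296)],.075))
E
```

```text
deck [[0.6636 0.1651]
 [0.5874 0.0922]
 [0.3844 0.2974]
 [0.4627 0.3723]] [0.52454884 0.23175187]
ex [0.71429005 0.69984979] phi 0.7751871841887588 sizes 0.28855595614720186 0.10547430440024301
base corners [[0.56214305 0.05623349]
 [0.34920808 0.27313741]]
base near dist [np.float64(0.14871681953980628), np.float64(0.04324984062457117), np.float64(0.041804912537224966), np.float64(0.15016174762715254)] center x 0.04098333008218872 base mid y -0.00029607357468461543
scanner [(np.float64(0.19051700843560934), np.float64(-0.1528403016703047)), (np.float64(0.1915331435088476), np.float64(0.1508117431265999)), (np.float64(0.12342146855792188), np.float64(0.1498344593787515)), (np.float64(0.12070099455965158), np.float64(-0.15168204331018287))]
ey ang 2.3459835109836553 2.342637143660615 2.3369611186606813
handle [[0.47172523 0.13763591]
 [0.43033451 0.18051623]] [0.45102987 0.15907607]
A [ 0.6902 -0.0067] -2.983 0.031
B [ 0.6913 -0.1418] -2.868 0.03
C [ 0.5841 -0.0436] 0.499 0.026
D [ 0.5595 -0.164 ] 2.603 0.029
E [ 0.4262 -0.0139] 3.011 0.024
F [ 0.4362 -0.1729] 2.06 0.029
box [[ 0.597 -0.286]
 [ 0.607 -0.466]
 [ 0.364 -0.489]
 [ 0.349 -0.315]]
bottle top [[0.49912938 0.50290793 0.21      ]] jar [[0.34168006 0.3684799  0.075     ]]
```

```bash
cat > go.py <<'E'
import sys
from h import *
# go.py x y z yaw [n=10] : per-row tool-frame numbers for n equal rows
x,y,z,yaw=map(float,sys.argv[1:5]); n=int(sys.argv[5]) if len(sys.argv)>5 else 10
o=robot.get_obs(); p=o['tool_pos']; y0=o['ee_rot'][2]
print('t %.2f'%o['time'],'pos',p.round(4),'rpy',o['ee_rot'].round(3),'F',o['wrist_force'].round(2),'w %.4f'%o['width'],'j1 %.2f j6 %.2f'%(o['joint_positions'][0],o['joint_positions'][5]))
# choose unwrapped turn keeping j6 in range
j6=o['joint_positions'][5]; dj1=np.arctan2(y,x)-o['joint_positions'][0]
best=None
for k in(-2,-1,0,1,2):
    dy=yaw-y0+2*np.pi*k; q=j6+dj1-dy
    if abs(q)<2.5 and (best is None or abs(dy)<abs(best)): best=dy;qf=q
dy=best
A=np.zeros((2,2))
for i in range(n):
    a=y0+dy*i/n
    A+=np.array([[np.cos(a),np.sin(a)],[np.sin(a),-np.cos(a)]])
s=np.linalg.solve(A,np.array([x,y])-p[:2])
t=-dy/n/(np.pi/2)
print('dyaw %.3f j6end %.2f'%(dy,qf),'row:',(s/.2).round(3),'z',round((p[2]-z)/n/.2,3),'turn',round(t,4),'| mm/row %.1f deg/row %.1f'%(1000*np.hypot(*s),np.degrees(abs(dy/n))))
E
python3 go.py .452 .160 .212 2.341; python3 go.py .452 .160 .09 2.341
```

```text
t 0.15 pos [0.1868 0.5169 0.2126] rpy [-3.14  -0.     2.795] F [-0.81  0.67 -0.22] w 0.0942 j1 1.12 j6 -0.10
dyaw -0.454 j6end -0.43 row: [-0.208 -0.083] z 0.0 turn 0.0289 | mm/row 44.8 deg/row 2.6
t 0.15 pos [0.1868 0.5169 0.2126] rpy [-3.14  -0.     2.795] F [-0.81  0.67 -0.22] w 0.0942 j1 1.12 j6 -0.10
dyaw -0.454 j6end -0.43 row: [-0.208 -0.083] z 0.061 turn 0.0289 | mm/row 44.8 deg/row 2.6
```

```bash
python3 -m crank '[[-0.208,-0.083,0,0.029],[-0.208,-0.083,0,0.029],[-0.208,-0.083,0,0.029],[-0.208,-0.083,0,0.029],[-0.208,-0.083,0,0.029],[-0.208,-0.083,0,0.029],[-0.208,-0.083,0,0.029],[-0.208,-0.083,0,0.029],[-0.208,-0.083,0,0.029],[-0.208,-0.083,0,0.029]]' -1; python3 go.py .452 .160 .064 2.341 8
```

```text
time: 1.4
tool_pos: [0.4523, 0.1595, 0.2131]
ee_rot: [-3.141, -0.0, 2.338]
wrist_force: [0.6, -0.1, -0.1]
width: 0.0941
t 1.40 pos [0.4523 0.1595 0.2131] rpy [-3.141 -0.     2.338] F [ 0.62 -0.07 -0.15] w 0.0941 j1 0.22 j6 -0.55
dyaw 0.003 j6end -0.43 row: [0. 0.] z 0.093 turn -0.0003 | mm/row 0.1 deg/row 0.0
```

```bash
python3 -m crank '[[0,0,0.093,0],[0,0,0.093,0],[0,0,0.093,0],[0,0,0.093,0],[0,0,0.093,0],[0,0,0.093,0],[0,0,0.093,0],[0,0,0.093,0],[0,0,0,0],[0,0,0,0]]'; python3 -m crank '[[0,0,0,0],[0,0,0,0],[0,0,0,0],[0,0,0,0],[0,0,0,0],[0,0,0,0],[0,0,0,0],[0,0,0,0],[0,0,0,0],[0,0,0,0]]' 1
```

```text
time: 2.65
tool_pos: [0.4518, 0.1616, 0.0648]
ee_rot: [3.141, 0.0, 2.341]
wrist_force: [0.7, 0.0, 0.3]
width: 0.0941
time: 3.9
tool_pos: [0.4522, 0.1611, 0.0647]
ee_rot: [3.141, 0.0, 2.34]
wrist_force: [1.8, 1.2, -0.9]
width: 0.0115
```

```bash
python3 -m crank '[[0,-0.03,0,0],[0,-0.03,0,0],[0,-0.03,0,0],[0,-0.03,0,0],[0,-0.03,0,0],[0,-0.02,0,0],[0,-0.02,0,0],[0,0,0,0],[0,0,0,0],[0,0,0,0]]'; python3 -m crank '[[0,-0.02,0,0],[0,-0.02,0,0],[0,-0.02,0,0],[0,0,0,0],[0,0,0,0],[0,0,0,0],[0,0,0,0],[0,0,0,0],[0,0,0,0],[0,0,0,0]]'
```

```text
time: 5.15
tool_pos: [0.4244, 0.134, 0.0647]
ee_rot: [-3.14, 0.0, 2.339]
wrist_force: [0.7, -4.4, -0.6]
width: 0.012
time: 6.4
tool_pos: [0.4241, 0.1337, 0.0647]
ee_rot: [3.116, 0.001, 2.339]
wrist_force: [26.2, 21.3, -22.0]
width: 0.0122
```

Stop felt: 34 N along the pull axis, with no further motion. I ease off, open and rise.

```bash
python3 -m crank '[[0,0.02,0,0],[0,0.03,0,0],[0,0,0,0],[0,0,0,0],[0,0,0,0],[0,0,0,0],[0,0,0,0],[0,0,0,0],[0,0,0,0],[0,0,0,0]]' -; python3 -m crank '[[0,0,0,0],[0,0,0,0],[0,0,0,0],[0,0,0,0],[0,0,-0.1,0],[0,0,-0.1,0],[0,0,-0.1,0],[0,0,-0.1,0],[0,0,-0.15,0],[0,0,-0.15,0]]' -1; python3 - <<'E'
from h import *
p,d,c=snap('top','top1.png')
cv2.imwrite('pics/top1h.png',cv2.resize(p[135:275,335:450,::-1],None,fx=4.2,fy=4.2,interpolation=cv2.INTER_CUBIC))
E
python3 go.py .4262 -.0139 .16 3.011
```

```text
time: 7.65
tool_pos: [0.4241, 0.1336, 0.0647]
ee_rot: [3.138, 0.001, 2.339]
wrist_force: [6.4, 1.8, -4.4]
width: 0.0115
time: 8.9
tool_pos: [0.4228, 0.1331, 0.2054]
ee_rot: [-3.141, -0.0, 2.339]
wrist_force: [0.4, 0.1, 0.3]
width: 0.094
t 8.95 pos [0.425  0.1335 0.2102] rpy [3.135 0.004 2.339] F [ 1.04 -0.11  2.32] w 0.0941 j1 0.18 j6 -0.59
dyaw 0.672 j6end -1.47 row: [-0.037 -0.066] z 0.025 turn -0.0428 | mm/row 15.0 deg/row 3.8
```

View pics/top1.png

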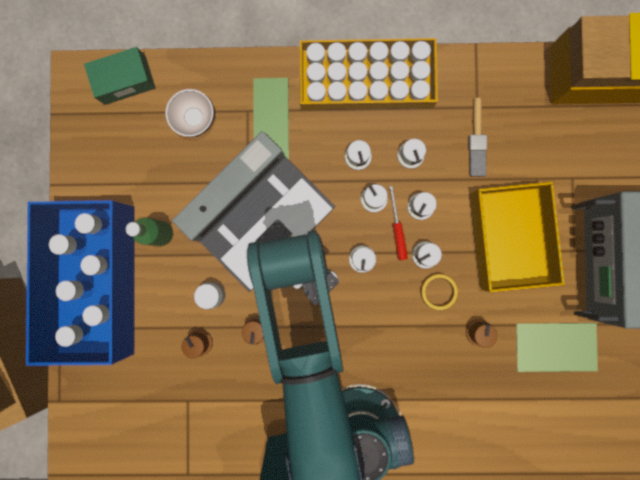

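```bash
python3 -m crank '[[-0.037,-0.066,0.025,-0.043],[-0.037,-0.066,0.025,-0.043],[-0.037,-0.066,0.025,-0.043],[-0.037,-0.066,0.025,-0.043],[-0.037,-0.066,0.025,-0.043],[-0.037,-0.066,0.025,-0.043],[-0.037,-0.066,0.025,-0.043],[-0.037,-0.066,0.025,-0.043],[-0.037,-0.066,0.025,-0.043],[-0.037,-0.066,0.025,-0.043]]';  python3 - <<'E'
from h import *
p,d,c=snap('wrist','w1.png')
E
python3 go.py .4262 -.0139 .036 3.011 8
```

```text
time: 10.2
tool_pos: [0.4247, -0.0158, 0.1537]
ee_rot: [3.141, -0.001, 3.017]
wrist_force: [-0.2, 0.2, -0.2]
width: 0.0939
t 10.25 pos [ 0.4248 -0.0172  0.153 ] rpy [-3.140e+00 -2.000e-03  3.017e+00] F [-0.69 -1.76 -0.6 ] w 0.0938 j1 -0.17 j6 -1.62
dyaw -0.006 j6end -1.47 row: [-0.001  0.002] z 0.073 turn 0.0005 | mm/row 0.4 deg/row 0.0
```

View pics/w1.png

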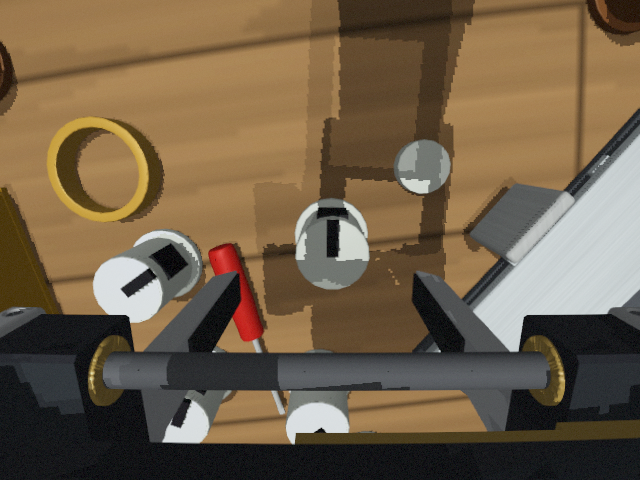

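The wrist view shows housing E between the fingers: lid at (333,253), rib pointing up in the image, lens visible at (331,208). The rib runs almost exactly along the tool's x axis.

```bash
python3 - <<'E'
from h import *
c=robot.camera_params('wrist')
print(ray(c,[(332.5,253),(333,257),(333,222)],.077))
E
python3 -m crank '[[0,0.002,0.073,0],[0,0.002,0.073,0],[0,0.002,0.073,0],[0,0.002,0.073,0],[0,0.002,0.073,0],[0,0.002,0.073,0],[0,0.002,0.073,0],[0,0.002,0.073,0],[0,0,0,0],[0,0,0,0]]'; python3 -m crank '[[0,0,0,0],[0,0,0,0],[0,0,0,0],[0,0,0,0],[0,0,0,0],[0,0,0,0],[0,0,-0.1,0],[0,0,-0.1,0],[0,0,-0.1,0],[0,0,-0.1,0]]' 1;python3 -m crank '[[0,0,-0.1,0],[0,0,-0.1,0],[0,0,0,0],[0,0,0,0],[0,0,0,0],[0,0,0,0],[0,0,0,0],[0,0,0,0],[0,0,0,0],[0,0,0,0]]'
```

```text
[[ 0.42634076 -0.01249162  0.077     ]
 [ 0.42942911 -0.01248839  0.077     ]
 [ 0.40338639 -0.00939538  0.077     ]]
time: 11.5
tool_pos: [0.4258, -0.0123, 0.0382]
ee_rot: [3.142, 0.001, 3.015]
wrist_force: [-0.1, 0.1, 0.2]
width: 0.0942
time: 12.75
tool_pos: [0.425, -0.0122, 0.118]
ee_rot: [-3.141, -0.001, 3.015]
wrist_force: [-0.5, -0.1, -1.3]
width: 0.0555
time: 14.0
tool_pos: [0.4255, -0.0122, 0.1579]
ee_rot: [3.142, 0.0, 3.015]
wrist_force: [-0.4, 0.2, -0.6]
width: 0.0557
```

```bash
cat > fz.py <<'E'
from h import *
a=[]
for i in range(4):
    robot.snapshot('wrist'); o=robot.get_obs(); a.append(o['wrist_force'][2])
print('fz',np.round(a,2),np.mean(a),'w',o['width'],'t',o['time'])
E
python3 fz.py; python3 go.py .50 -.40 .16 3.1; python3 go.py .42 -.43 .16 1.64
```

```text
fz [-0.99 -0.94 -1.6  -2.32] -1.4615941424704522 w 0.05534207920354098 t 14.2
t 14.20 pos [ 0.4254 -0.0122  0.1579] rpy [3.141 0.    3.015] F [-0.58  0.1  -2.32] w 0.0553 j1 -0.16 j6 -1.61
dyaw 0.085 j6end -2.20 row: [-0.054 -0.19 ] z -0.001 turn -0.0054 | mm/row 39.5 deg/row 0.5
t 14.20 pos [ 0.4254 -0.0122  0.1579] rpy [3.141 0.    3.015] F [-0.58  0.1  -2.32] w 0.0553 j1 -0.16 j6 -1.61
dyaw -1.375 j6end -0.87 row: [-0.151 -0.168] z -0.001 turn 0.0875 | mm/row 45.2 deg/row 7.9
```

E weighs about 1.5 N, so it is empty and goes to the carton.

```bash
python3 go.py .4235 -.437 .16 1.67
```

```text
t 14.20 pos [ 0.4254 -0.0122  0.1579] rpy [3.141 0.    3.015] F [-0.58  0.1  -2.32] w 0.0553 j1 -0.16 j6 -1.61
dyaw -1.345 j6end -0.90 row: [-0.152 -0.171] z -0.001 turn 0.0856 | mm/row 45.8 deg/row 7.7
```

```bash
python3 -m crank '[[-0.152,-0.171,0,0.086],[-0.152,-0.171,0,0.086],[-0.152,-0.171,0,0.086],[-0.152,-0.171,0,0.086],[-0.152,-0.171,0,0.086],[-0.152,-0.171,0,0.086],[-0.152,-0.171,0,0.086],[-0.152,-0.171,0,0.086],[-0.152,-0.171,0,0.086],[-0.152,-0.171,0,0.086]]'; python3 - <<'E'
from h import *
p,d,c=snap('wrist','w2.png')
p,d,c=snap('top','top2.png')
E
python3 go.py .4235 -.437 .046 1.67 8
```

```text
time: 15.45
tool_pos: [0.4214, -0.4375, 0.1574]
ee_rot: [-3.142, -0.0, 1.659]
wrist_force: [0.4, -0.7, -1.4]
width: 0.0557
t 15.55 pos [ 0.4191 -0.4398  0.1573] rpy [-3.140e+00  1.000e-03  1.657e+00] F [ 0.13  0.06 -1.37] w 0.0555 j1 -0.90 j6 -0.99
dyaw 0.013 j6end -0.90 row: [0.001 0.003] z 0.07 turn -0.001 | mm/row 0.7 deg/row 0.1
```

View pics/w2.png

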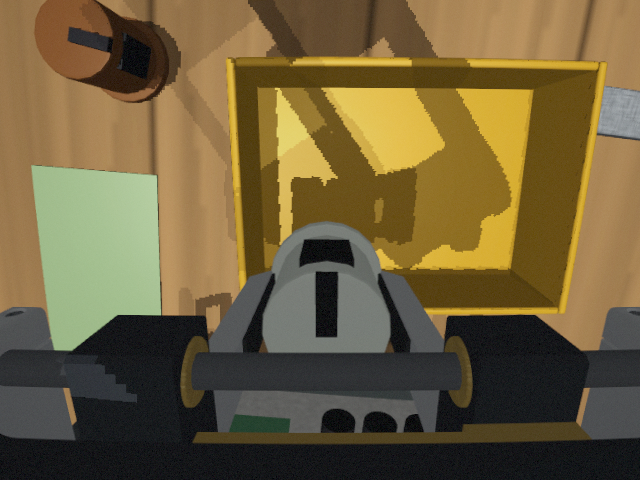

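View pics/top2.png

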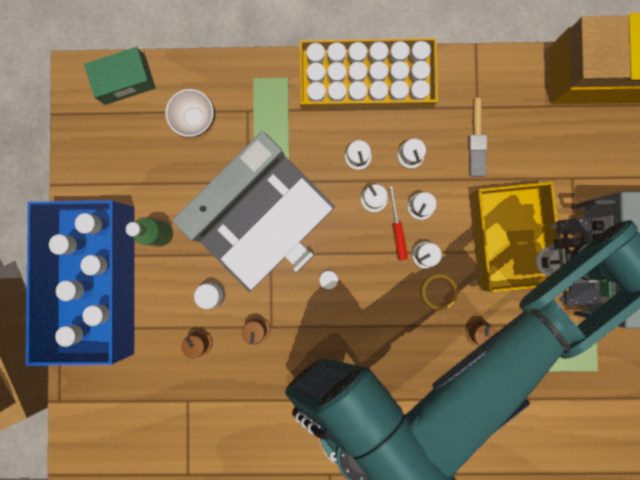

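```bash
python3 - <<'E'
from h import *
c=robot.camera_params('wrist')
B=ray(c,[(228,58),(606,62),(565,313),(240,310)],.085)[:,:2]
print(B.round(4),B.mean(0))
p,d=robot.snapshot('top')
c=robot.camera_params('top')
p0=cv2.imread('pics/top0.png')
# bottom-left edge of device: handles near u=575
for u,v in [(600,195),(600,320),(625,240),(575,212),(590,260),(630,200)]:
    z=d[v,u]; n=((u-c['cx'])/c['fx'],(v-c['cy'])/c['fy'],1); print(u,v,z,(c['world_from_camera'][:3,:3]@(np.array(n)*z)+c['world_from_camera'][:3,3]).round(3))
E
python3 go.py .415 -.353 .157 1.67 5
```

```text
[[ 0.3456 -0.3155]
 [ 0.5903 -0.2941]
 [ 0.6071 -0.4711]
 [ 0.3586 -0.4898]] [ 0.47539592 -0.39264613]
600 195 1.4744216 [ 0.585 -0.618  0.005]
600 320 0.95543957 [ 0.323 -0.38   0.519]
625 240 0.9342338 [ 0.453 -0.412  0.545]
575 212 1.4813343 [ 0.543 -0.557 -0.002]
590 260 0.9412182 [ 0.422 -0.359  0.537]
630 200 1.2665505 [ 0.551 -0.589  0.212]
t 15.60 pos [ 0.4206 -0.4377  0.1573] rpy [-3.141e+00 -1.000e-03  1.661e+00] F [-0.11 -0.07 -1.78] w 0.0556 j1 -0.90 j6 -0.99
dyaw 0.009 j6end -0.80 row: [0.085 0.002] z 0.0 turn -0.0012 | mm/row 17.0 deg/row 0.1
```

```bash
python3 -m crank '[[0.085,0,0,0],[0.085,0,0,0],[0.085,0,0,0],[0.085,0,0,0],[0.083,0,0,0],[0,0,0.11,0],[0,0,0.11,0],[0,0,0.11,0],[0,0,0.11,0],[0,0,0.1,0]]'; python3 go.py .4135 -.354 .043 1.67 4
```

```text
time: 16.85
tool_pos: [0.414, -0.3511, 0.0491]
ee_rot: [-3.142, -0.0, 1.664]
wrist_force: [-0.5, 0.0, -0.2]
width: 0.0554
t 16.85 pos [ 0.414  -0.3511  0.0491] rpy [-3.142 -0.     1.664] F [-0.48  0.02 -0.22] w 0.0554 j1 -0.81 j6 -0.90
dyaw 0.006 j6end -0.81 row: [-0.004 -0.001] z 0.008 turn -0.0009 | mm/row 0.7 deg/row 0.1
```

```bash
python3 -m crank '[[0,0,0.015,0],[0,0,0.01,0],[0,0,0,0],[0,0,0,0],[0,0,0,0],[0,0,0,0],[0,0,0,0],[0,0,0,0],[0,0,0,0],[0,0,0,0]]' ; python3 -m crank '[[0,0,0,0],[0,0,0,0],[0,0,0,0],[0,0,-0.06,0],[0,0,-0.06,0],[0,0,-0.06,0],[0,0,-0.12,0],[0,0,-0.12,0],[0,0,-0.12,0],[0,0,-0.12,0]]' -0.49; python3 - <<'E'
from h import *
p,d,c=snap('wrist','w3.png')
cv2.imwrite('pics/w3.png',p[:,:,::-1])
E
python3 go.py .4362 -.1729 .17 2.06 
```

```text
time: 18.1
tool_pos: [0.4141, -0.3518, 0.0448]
ee_rot: [3.142, -0.0, 1.664]
wrist_force: [0.1, -0.4, -0.8]
width: 0.0558
time: 19.35
tool_pos: [0.4142, -0.3519, 0.1787]
ee_rot: [3.141, 0.001, 1.664]
wrist_force: [0.5, 0.4, -0.4]
width: 0.0699
t 19.40 pos [ 0.4155 -0.3532  0.1827] rpy [3.137 0.006 1.664] F [ 0.39 -0.41  2.23] w 0.0701 j1 -0.81 j6 -0.90
dyaw 0.396 j6end -0.87 row: [0.085 0.034] z 0.006 turn -0.0252 | mm/row 18.3 deg/row 2.3
```

View pics/w3.png

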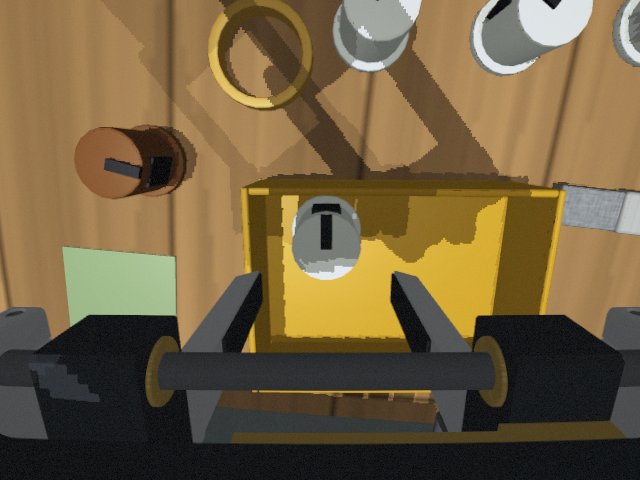

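E stands in the carton at (326,238). Next is F.

```bash
python3 -m crank '[[0.085,0.034,0.006,-0.025],[0.085,0.034,0.006,-0.025],[0.085,0.034,0.006,-0.025],[0.085,0.034,0.006,-0.025],[0.085,0.034,0.006,-0.025],[0.085,0.034,0.006,-0.025],[0.085,0.034,0.006,-0.025],[0.085,0.034,0.006,-0.025],[0.085,0.034,0.006,-0.025],[0.085,0.034,0.006,-0.025]]' -0.8; python3 - <<'E'
from h import *
p,d,c=snap('wrist','w4.png')
E
```

```text
time: 20.65
tool_pos: [0.4341, -0.1698, 0.1648]
ee_rot: [3.141, 0.0, 2.059]
wrist_force: [-0.4, 0.9, -1.0]
width: 0.0848
```

View pics/w4.png

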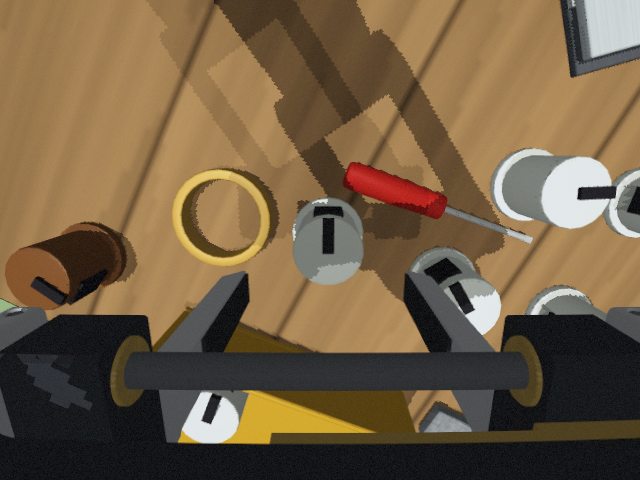

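F is at (328,247), with its rib straight up, aligned with tool x. The screwdriver handle is at (395,188) and the tape at (222,216); both are clear of the fingers.

```bash
python3 - <<'E'
from h import *
c=robot.camera_params('wrist')
a=ray(c,[(328,248),(328,253),(328,219)],.077);print(a); d=a[2]-a[1]; print(np.arctan2(d[1],d[0]))
E
python3 go.py .436 -.171 .041 2.06 8
```

```text
[[ 0.43575391 -0.1668495   0.077     ]
 [ 0.43764184 -0.17035804  0.077     ]
 [ 0.4250662  -0.14698659  0.077     ]]
2.064439579930916
t 20.70 pos [ 0.4338 -0.1679  0.1647] rpy [ 3.141e+00 -2.000e-03  2.061e+00] F [-0.56  2.06  0.16] w 0.0846 j1 -0.49 j6 -0.98
dyaw -0.001 j6end -0.86 row: [-0.002  0.   ] z 0.077 turn 0.0001 | mm/row 0.5 deg/row 0.0
```

```bash
python3 -m crank '[[-0.002,0,0.077,0],[-0.002,0,0.077,0],[0,0,0.077,0],[0,0,0.077,0],[0,0,0.077,0],[0,0,0.077,0],[0,0,0.077,0],[0,0,0.077,0],[0,0,0,0],[0,0,0,0]]'; python3 -m crank '[[0,0,0,0],[0,0,0,0],[0,0,0,0],[0,0,0,0],[0,0,0,0],[0,0,0,0],[0,0,-0.1,0],[0,0,-0.15,0],[0,0,-0.15,0],[0,0,-0.2,0]]' 1;python3 fz.py; python3 go.py .5 .2 .165 .77 14
```

```text
time: 21.95
tool_pos: [0.4349, -0.1719, 0.042]
ee_rot: [3.141, 0.001, 2.057]
wrist_force: [0.4, 0.1, -0.4]
width: 0.0848
time: 23.2
tool_pos: [0.4333, -0.1713, 0.1609]
ee_rot: [-3.139, -0.003, 2.056]
wrist_force: [0.7, 0.9, -1.7]
width: 0.0553
fz [ 2.05 -1.17 -2.16 -1.82] -0.7746295562316539 w 0.05544138608760027 t 23.4
t 23.40 pos [ 0.4345 -0.1718  0.1613] rpy [-3.141  0.     2.056] F [-0.35  0.02 -1.82] w 0.0554 j1 -0.50 j6 -0.98
dyaw -1.286 j6end 1.18 row: [0.144 0.009] z -0.001 turn 0.0585 | mm/row 28.9 deg/row 5.3
```

F is empty too (about 1.7 N), so it goes to the carton, at the far-x spot.

```bash
python3 go.py .5335 -.344 .165 1.65
```

```text
t 23.40 pos [ 0.4345 -0.1718  0.1613] rpy [-3.141  0.     2.056] F [-0.35  0.02 -1.82] w 0.0554 j1 -0.50 j6 -0.98
dyaw -0.406 j6end -0.65 row: [-0.098  0.022] z -0.002 turn 0.0259 | mm/row 20.0 deg/row 2.3
```

```bash
python3 -m crank '[[-0.098,0.022,-0.002,0.026],[-0.098,0.022,-0.002,0.026],[-0.098,0.022,-0.002,0.026],[-0.098,0.022,-0.002,0.026],[-0.098,0.022,-0.002,0.026],[-0.098,0.022,-0.002,0.026],[-0.098,0.022,-0.002,0.026],[-0.098,0.022,-0.002,0.026],[-0.098,0.022,-0.002,0.026],[-0.098,0.022,-0.002,0.026]]'; python3 - <<'E'
from h import *
p,d,c=snap('wrist','w5.png')
E
python3 go.py .5335 -.344 .05 1.65 6
```

```text
time: 24.65
tool_pos: [0.5332, -0.3443, 0.162]
ee_rot: [-3.137, -0.004, 1.647]
wrist_force: [0.5, 0.8, -1.6]
width: 0.0557
t 24.70 pos [ 0.5336 -0.3469  0.1617] rpy [-3.138e+00 -2.000e-03  1.644e+00] F [ 0.38 -1.17 -0.55] w 0.0559 j1 -0.66 j6 -0.74
dyaw 0.006 j6end -0.65 row: [0.002 0.   ] z 0.093 turn -0.0006 | mm/row 0.5 deg/row 0.1
```

View pics/w5.png

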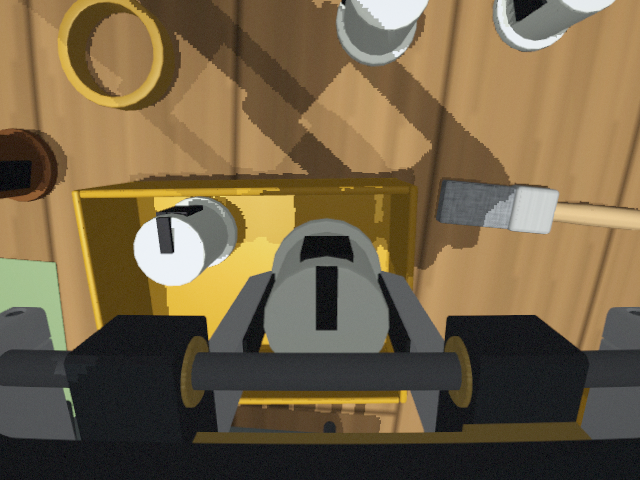

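```bash
python3 -m crank '[[0,-0.01,0.093,0],[0,-0.01,0.093,0],[0,0,0.093,0],[0,0,0.093,0],[0,0,0.093,0],[0,0,0.093,0],[0,0,0.01,0],[0,0,0,0],[0,0,0,0],[0,0,0,0]]'; python3 -m crank '[[0,0,0,0],[0,0,0,0],[0,0,0,0],[0,0,-0.06,0],[0,0,-0.06,0],[0,0,-0.06,0],[0,0,-0.12,0],[0,0,-0.12,0],[0,0,-0.12,0],[0,0,-0.12,0]]' -0.49; python3 - <<'E'
from h import *
p,d,c=snap('wrist','w6.png')
E
python3 go.py .5595 -.164 .17 2.6 
```

```text
time: 25.95
tool_pos: [0.5307, -0.3453, 0.0531]
ee_rot: [3.14, 0.001, 1.648]
wrist_force: [0.1, -0.1, -1.3]
width: 0.0557
time: 27.2
tool_pos: [0.5303, -0.345, 0.186]
ee_rot: [3.141, 0.001, 1.648]
wrist_force: [1.1, 0.4, -0.8]
width: 0.0701
t 27.25 pos [ 0.5316 -0.346   0.1903] rpy [3.136 0.005 1.648] F [ 0.21 -0.99  1.66] w 0.0701 j1 -0.67 j6 -0.74
dyaw 0.952 j6end -1.31 row: [0.076 0.058] z 0.01 turn -0.0606 | mm/row 19.1 deg/row 5.5
```

View pics/w6.png

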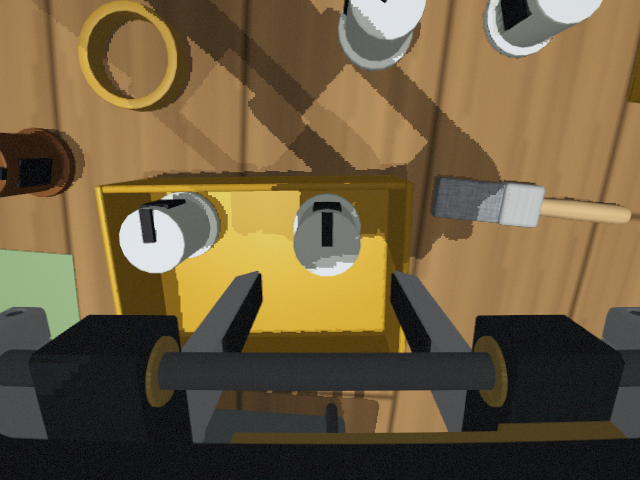

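Both empties stand in the carton. Next is D at about (.56,-.164).

```bash
python3 -m crank '[[0.076,0.058,0.01,-0.061],[0.076,0.058,0.01,-0.061],[0.076,0.058,0.01,-0.061],[0.076,0.058,0.01,-0.061],[0.076,0.058,0.01,-0.061],[0.076,0.058,0.01,-0.061],[0.076,0.058,0.01,-0.061],[0.076,0.058,0.01,-0.061],[0.076,0.058,0.01,-0.061],[0.076,0.058,0.01,-0.061]]' -0.8; python3 - <<'E'
from h import *
p,d,c=snap('wrist','w7.png')
E
```

```text
time: 28.5
tool_pos: [0.5564, -0.1621, 0.1642]
ee_rot: [3.141, 0.0, 2.61]
wrist_force: [-0.8, 0.6, 0.5]
width: 0.0847
```

View pics/w7.png

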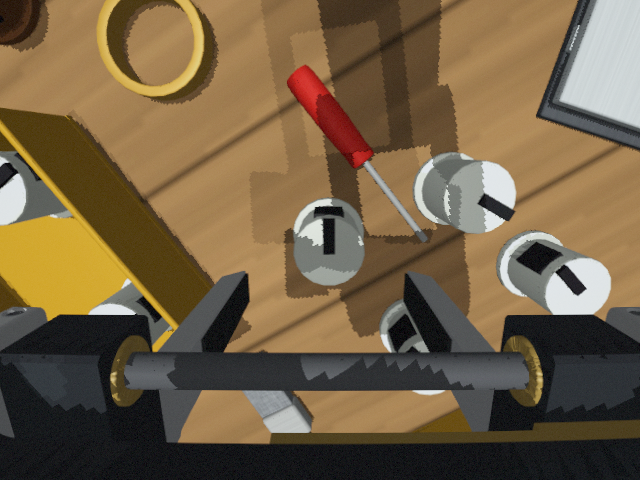

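```bash
python3 - <<'E'
from h import *
c=robot.camera_params('wrist')
a=ray(c,[(329,248),(329,253),(329,219)],.077);print(a); d=a[2]-a[1]; print(np.arctan2(d[1],d[0]))
print(ray(c,[(425,240)],.006))
E
python3 go.py .5585 -.1615 .043 2.61 8
```

```text
[[ 0.55721418 -0.1574242   0.077     ]
 [ 0.56065521 -0.1594153   0.077     ]
 [ 0.53773516 -0.14615228  0.077     ]]
2.6170088025358194
[[ 0.61427686 -0.08181894  0.006     ]]
t 28.55 pos [ 0.5557 -0.1598  0.1641] rpy [ 3.140e+00 -2.000e-03  2.613e+00] F [-0.82  0.61 -0.42] w 0.0850 j1 -0.38 j6 -1.42
dyaw -0.003 j6end -1.32 row: [-0.002 -0.   ] z 0.076 turn 0.0003 | mm/row 0.4 deg/row 0.0
```

```bash
python3 -m crank '[[-0.004,0,0.076,0],[-0.004,0,0.076,0],[-0.004,0,0.076,0],[0,0,0.076,0],[0,0,0.076,0],[0,0,0.076,0],[0,0,0.076,0],[0,0,0.076,0],[0,0,0,0],[0,0,0,0]]'; python3 -m crank '[[0,0,0,0],[0,0,0,0],[0,0,0,0],[0,0,0,0],[0,0,0,0],[0,0,0,0],[0,0,-0.1,0],[0,0,-0.15,0],[0,0,-0.15,0],[0,0,-0.2,0]]' 1;python3 fz.py; python3 go.py .496 .2034 .165 .77 14
```

```text
time: 29.8
tool_pos: [0.5589, -0.1641, 0.0428]
ee_rot: [3.141, 0.001, 2.606]
wrist_force: [-0.5, 0.2, -0.4]
width: 0.0848
time: 31.05
tool_pos: [0.5561, -0.1643, 0.1597]
ee_rot: [-3.138, -0.007, 2.606]
wrist_force: [2.0, 0.2, -4.0]
width: 0.0558
fz [ 1.42 -3.76 -5.35 -5.57] -3.3120652740357595 w 0.05561907991124869 t 31.25
t 31.25 pos [ 0.5578 -0.1644  0.1609] rpy [-3.140e+00 -2.000e-03  2.606e+00] F [ 0.14  0.64 -5.57] w 0.0556 j1 -0.38 j6 -1.42
dyaw -1.836 j6end 1.19 row: [0.154 0.002] z -0.001 turn 0.0835 | mm/row 30.8 deg/row 7.5
```

D weighs about 5.5 N, so it is cored. It goes on the deck at the +y slot.

```bash
python3 go.py .430 .2716 .17 .77 18
```

```text
t 31.25 pos [ 0.5578 -0.1644  0.1609] rpy [-3.140e+00 -2.000e-03  2.606e+00] F [ 0.14  0.64 -5.57] w 0.0556 j1 -0.38 j6 -1.42
dyaw -1.836 j6end 1.36 row: [ 0.145 -0.017] z -0.003 turn 0.0649 | mm/row 29.2 deg/row 5.8
```

```bash
python3 -m crank '[[0.145,-0.017,-0.003,0.065],[0.145,-0.017,-0.003,0.065],[0.145,-0.017,-0.003,0.065],[0.145,-0.017,-0.003,0.065],[0.145,-0.017,-0.003,0.065],[0.145,-0.017,-0.003,0.065],[0.145,-0.017,-0.003,0.065],[0.145,-0.017,-0.003,0.065],[0.145,-0.017,-0.003,0.065],[0.145,-0.017,-0.003,0.065]]'; python3 -m crank '[[0.145,-0.017,-0.003,0.065],[0.145,-0.017,-0.003,0.065],[0.145,-0.017,-0.003,0.065],[0.145,-0.017,-0.003,0.065],[0.145,-0.017,-0.003,0.065],[0.145,-0.017,-0.003,0.065],[0.145,-0.017,-0.003,0.065],[0.145,-0.017,-0.003,0.065],[0,0,0,0],[0,0,0,0]]'; python3 - <<'E'
from h import *
p,d,c=snap('wrist','w8.png')
E
python3 go.py .430 .2716 .08 .77 6
```

```text
time: 32.5
tool_pos: [0.3776, 0.0516, 0.165]
ee_rot: [-3.135, 0.001, 1.581]
wrist_force: [0.7, 0.8, -4.7]
width: 0.0559
time: 33.75
tool_pos: [0.4296, 0.2715, 0.1706]
ee_rot: [-3.141, 0.006, 0.769]
wrist_force: [-0.5, -0.5, -4.7]
width: 0.0558
t 33.80 pos [0.4298 0.2715 0.1712] rpy [-3.141  0.004  0.769] F [ 0.34 -0.08 -4.53] w 0.0557 j1 0.45 j6 1.25
dyaw 0.001 j6end 1.36 row: [0. 0.] z 0.076 turn -0.0002 | mm/row 0.0 deg/row 0.0
```

View pics/w8.png

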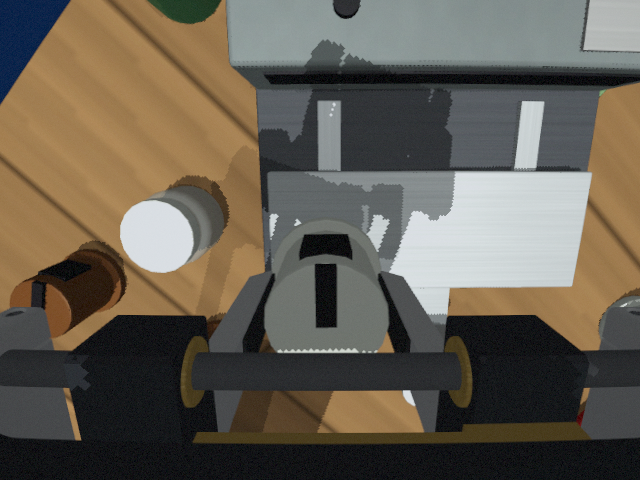

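```bash
python3 - <<'E'
from h import *
c=robot.camera_params('wrist'); t=robot.get_obs()['tool_pos'][:2]
P=ray(c,[(270,172),(430,171.5),(592,171),(575,287),(460,287)],.03)[:,:2]-t
ex=np.array([.7179,.6961]); ey=np.array([-.6961,.7179])
print([(round(q@ex,4),round(q@ey,4)) for q in P])
d=P[0]-P[2]; print(np.arctan2(d[1],d[0])-np.pi/2)
E
```

```text
[(np.float64(0.0544), np.float64(0.0488)), (np.float64(0.055), np.float64(-0.0917)), (np.float64(0.0566), np.float64(-0.2379)), (np.float64(-0.054), np.float64(-0.2419)), (np.float64(-0.0535), np.float64(-0.1286))]
0.7775720361856227
```

```bash
python3 -m crank '[[0,0,0.08,0],[0,0,0.08,0],[0,0,0.08,0],[0,0,0.08,0],[0,0,0.08,0],[0,0,0.07,0],[0,0,0.01,0],[0,0,0.01,0],[0,0,0,0],[0,0,0,0]]'
```

```text
time: 35.05
tool_pos: [0.4314, 0.2729, 0.076]
ee_rot: [3.141, -0.001, 0.769]
wrist_force: [-0.2, 0.3, -4.1]
width: 0.0557
```

```bash
python3 -m crank '[[0,0,0.007,0],[0,0,0.007,0],[0,0,0,0],[0,0,0,0],[0,0,0,0],[0,0,0,0],[0,0,0,0],[0,0,0,0],[0,0,0,0],[0,0,0,0]]'; python3 -m crank '[[0,0,0,0],[0,0,0,0],[0,0,0,0],[0,0,-0.05,0],[0,0,-0.06,0],[0,0,-0.06,0],[0,0,-0.1,0],[0,0,-0.12,0],[0,0,-0.12,0],[0,0,-0.12,0]]' -0.6; python3 - <<'E'
from h import *
p,d,c=snap('wrist','w9.png')
p,d,c=snap('top','top9.png')
cv2.imwrite('pics/top9c.png',cv2.resize(p[125:300,200:460,::-1],None,fx=3,fy=3,interpolation=cv2.INTER_CUBIC))
E
python3 go.py .584 -.0436 .19 .5;python3 go.py .584 -.0436 .19 3.64
```

```text
time: 36.3
tool_pos: [0.4311, 0.2727, 0.0729]
ee_rot: [3.141, -0.001, 0.769]
wrist_force: [-1.5, -0.1, 2.5]
width: 0.0555
time: 37.55
tool_pos: [0.4311, 0.2727, 0.2004]
ee_rot: [3.141, -0.001, 0.768]
wrist_force: [-0.7, -0.0, -0.0]
width: 0.0748
t 37.65 pos [0.4327 0.2735 0.2028] rpy [ 3.139 -0.008  0.769] F [ 0.09 -0.47 -0.31] w 0.0752 j1 0.45 j6 1.26
dyaw -0.269 j6end 1.00 row: [-0.035  0.173] z 0.006 turn 0.0171 | mm/row 35.2 deg/row 1.5
t 37.65 pos [0.4327 0.2735 0.2028] rpy [ 3.139 -0.008  0.769] F [ 0.09 -0.47 -0.31] w 0.0752 j1 0.45 j6 1.26
dyaw 2.871 j6end -2.14 row: [-0.253 -0.011] z 0.006 turn -0.1828 | mm/row 50.7 deg/row 16.5
```

View pics/w9.png

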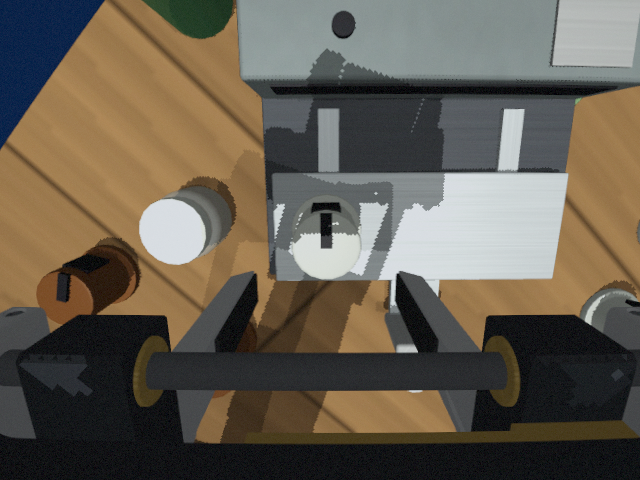

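View pics/top9c.png

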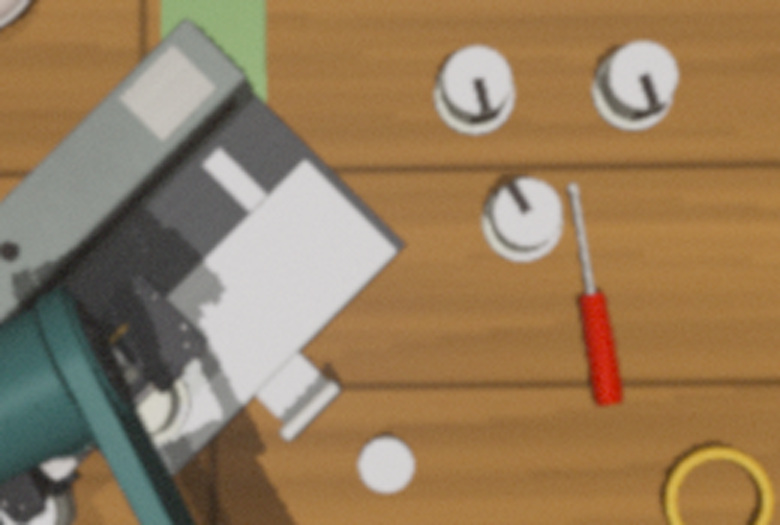

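D stands at (327,240) on the deck, lens to the scanner. Next is C.

```bash
python3 -m crank '[[-0.035,0.173,0.006,0.017],[-0.035,0.173,0.006,0.017],[-0.035,0.173,0.006,0.017],[-0.035,0.173,0.006,0.017],[-0.035,0.173,0.006,0.017],[-0.035,0.173,0.006,0.017],[-0.035,0.173,0.006,0.017],[-0.035,0.173,0.006,0.017],[-0.035,0.173,0.006,0.017],[-0.035,0.173,0.006,0.017]]' -0.8; python3 - <<'E'
from h import *
p,d,c=snap('wrist','w10.png')
E
python3 go.py .584 -.0436 .17 .5 
```

```text
time: 38.9
tool_pos: [0.5836, -0.0455, 0.1855]
ee_rot: [-3.141, 0.001, 0.501]
wrist_force: [-0.3, 0.6, -0.8]
width: 0.0844
t 38.95 pos [ 0.5845 -0.0499  0.1849] rpy [3.139e+00 2.000e-03 4.960e-01] F [ 1.07 -2.18 -0.51] w 0.0847 j1 -0.18 j6 0.89
dyaw 0.004 j6end 1.00 row: [ 0.001 -0.003] z 0.007 turn -0.0003 | mm/row 0.6 deg/row 0.0
```

View pics/w10.png

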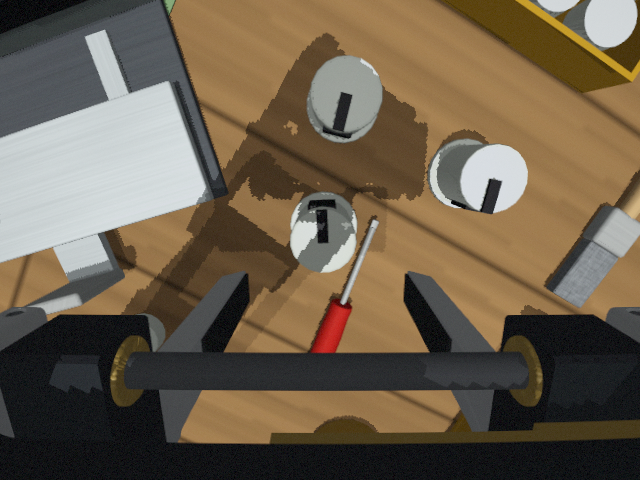

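```bash
python3 - <<'E'
from h import *
p,d,c=snap('wrist','w11.png')
o=robot.get_obs(); print(o['tool_pos'],o['ee_rot'])
cv2.imwrite('pics/w11c.png',cv2.resize(p[160:300,240:420,::-1],None,fx=4,fy=4,interpolation=cv2.INTER_CUBIC))
E
```

```text
[ 0.58377361 -0.04757881  0.18489865] [-3.14147352e+00  2.11264337e-03  4.97109708e-01]
```

View pics/w11c.png

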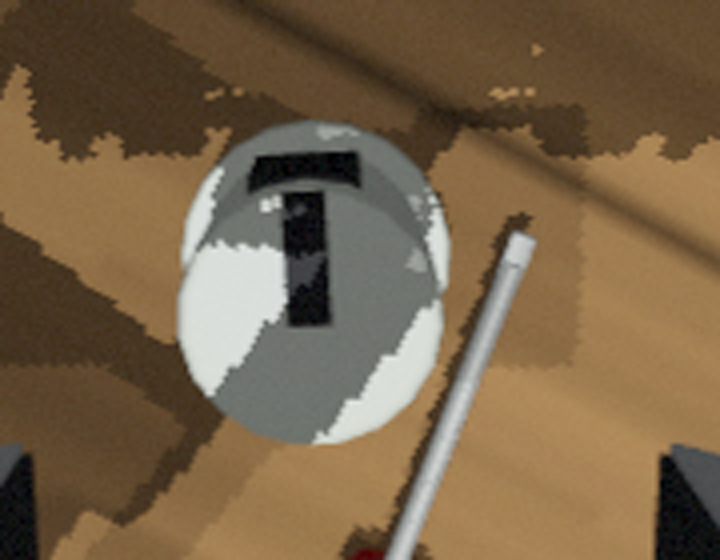

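```bash
python3 - <<'E'
from h import *
c=robot.camera_params('wrist')
a=ray(c,[(317.5,238),(317.5,240.5),(316.2,208)],.077);print(a); d=a[2]-a[1]; print(np.arctan2(d[1],d[0]))
E
python3 go.py .584 -.044 .043 .52 8
```

```text
[[ 0.58348996 -0.04015978  0.077     ]
 [ 0.58162667 -0.04116017  0.077     ]
 [ 0.60484    -0.02751034  0.077     ]]
0.5315614945228914
t 39.00 pos [ 0.5838 -0.0476  0.1849] rpy [-3.141e+00  2.000e-03  4.970e-01] F [-0.23 -0.21 -0.93] w 0.0848 j1 -0.18 j6 0.90
dyaw 0.023 j6end 0.98 row: [ 0.001 -0.002] z 0.089 turn -0.0018 | mm/row 0.4 deg/row 0.2
```

```bash
python3 -m crank '[[0.007,-0.015,0.08,-0.008],[0.007,-0.014,0.08,-0.008],[0,0,0.09,0],[0,0,0.09,0],[0,0,0.09,0],[0,0,0.09,0],[0,0,0.09,0],[0,0,0.09,0],[0,0,0,0],[0,0,0,0]]'; python3 -m crank '[[0,0,0,0],[0,0,0,0],[0,0,0,0],[0,0,0,0],[0,0,0,0],[0,0,0,0],[0,0,-0.1,0],[0,0,-0.15,0],[0,0,-0.15,0],[0,0,-0.2,0]]' 1;python3 fz.py; python3 go.py .496 .2034 .17 .77 ;python3 go.py .562 .135 .17 .77 
```

```text
time: 40.25
tool_pos: [0.5838, -0.0382, 0.0469]
ee_rot: [3.141, -0.001, 0.527]
wrist_force: [0.1, -0.1, 0.1]
width: 0.0846
time: 41.5
tool_pos: [0.5816, -0.0373, 0.1649]
ee_rot: [-3.137, 0.004, 0.527]
wrist_force: [1.1, -0.4, -0.7]
width: 0.0556
fz [ 3.   -0.17 -2.32 -3.19] -0.6686043939685025 w 0.05577697759837367 t 41.7
t 41.70 pos [ 0.583  -0.0377  0.1657] rpy [-3.141  0.     0.527] F [ 0.07 -0.11 -3.19] w 0.0558 j1 -0.16 j6 0.88
dyaw 0.243 j6end 1.19 row: [ 0.037 -0.123] z -0.002 turn -0.0155 | mm/row 25.7 deg/row 1.4
t 41.70 pos [ 0.583  -0.0377  0.1657] rpy [-3.141  0.     0.527] F [ 0.07 -0.11 -3.19] w 0.0558 j1 -0.16 j6 0.88
dyaw 0.243 j6end 1.04 row: [ 0.043 -0.076] z -0.002 turn -0.0155 | mm/row 17.4 deg/row 1.4
```

Ambiguous reading because the arm is still settling, so I let it settle and read again.

```bash
python3 -m crank '[[0,0,0,0],[0,0,0,0],[0,0,0,0],[0,0,0,0],[0,0,0,0],[0,0,0,0],[0,0,0,0],[0,0,0,0],[0,0,0,0],[0,0,0,0]]'; python3 fz.py
```

```text
time: 42.95
tool_pos: [0.5833, -0.0381, 0.1665]
ee_rot: [-3.142, -0.0, 0.527]
wrist_force: [0.1, -0.8, -2.0]
width: 0.0554
fz [-0.54 -1.22 -2.21 -1.55] -1.3798298833022136 w 0.05576864796689795 t 43.15
```

C is about 1.4 N, so empty. It goes to the far-side carton spot with the tool flipped, which keeps the camera away from the instrument.

```bash
python3 go.py .532 -.428 .175 -1.49 13
```

```text
t 43.15 pos [ 0.5833 -0.0381  0.1664] rpy [-3.142 -0.     0.527] F [ 0.12 -0.57 -1.55] w 0.0558 j1 -0.16 j6 0.88
dyaw -2.017 j6end 2.38 row: [0.049 0.173] z -0.003 turn 0.0988 | mm/row 36.0 deg/row 8.9
```

```bash
python3 -m crank '[[0.049,0.173,-0.003,0.099],[0.049,0.173,-0.003,0.099],[0.049,0.173,-0.003,0.099],[0.049,0.173,-0.003,0.099],[0.049,0.173,-0.003,0.099],[0.049,0.173,-0.003,0.099],[0.049,0.173,-0.003,0.099],[0.049,0.173,-0.003,0.099],[0.049,0.173,-0.003,0.099],[0.049,0.173,-0.003,0.099]]'; python3 go.py .532 -.428 .175 -1.49 8
```

```text
time: 44.4
tool_pos: [0.6162, -0.3623, 0.1719]
ee_rot: [3.141, 0.0, -1.034]
wrist_force: [-0.3, -0.6, -2.3]
width: 0.0554
t 44.40 pos [ 0.6162 -0.3623  0.1719] rpy [ 3.141  0.    -1.034] F [-0.25 -0.65 -2.31] w 0.0554 j1 -0.61 j6 1.99
dyaw -0.456 j6end 2.38 row: [0.021 0.064] z -0.002 turn 0.0363 | mm/row 13.5 deg/row 3.3
```

```bash
python3 -m crank '[[0.021,0.064,-0.002,0.036],[0.021,0.064,-0.002,0.036],[0.021,0.064,-0.002,0.036],[0.021,0.064,-0.002,0.036],[0.021,0.064,-0.002,0.036],[0.021,0.064,-0.002,0.036],[0.021,0.064,-0.002,0.036],[0.021,0.064,-0.002,0.036],[0,0,0,0],[0,0,0,0]]';  python3 - <<'E'
from h import *
p,d,c=snap('wrist','w12.png')
p,d,c=snap('scene','s12.png')
E
python3 go.py .532 -.428 .056 -1.49 6
```

```text
time: 45.65
tool_pos: [0.5327, -0.4266, 0.1756]
ee_rot: [-3.141, 0.0, -1.48]
wrist_force: [0.0, -0.1, -1.7]
width: 0.0561
t 45.75 pos [ 0.5328 -0.4264  0.1755] rpy [-3.141  0.    -1.48 ] F [ 0.34  0.01 -1.2 ] w 0.0556 j1 -0.76 j6 2.29
dyaw -0.010 j6end 2.38 row: [0.001 0.001] z 0.1 turn 0.0011 | mm/row 0.3 deg/row 0.1
```

View pics/w12.png

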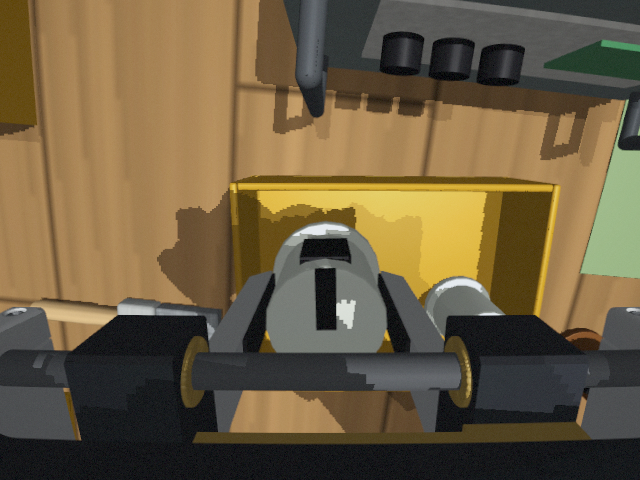

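View pics/s12.png

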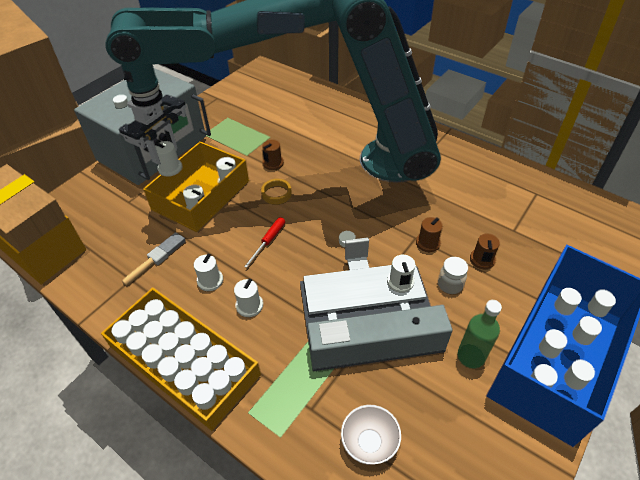

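The path is clear, with the instrument well off. Lowering.

```bash
python3 -m crank '[[0,0,0.1,0],[0,0,0.1,0],[0,0,0.1,0],[0,0,0.1,0],[0,0,0.1,0],[0,0,0.08,0],[0,0,0.02,0],[0,0,0.01,0],[0,0,0,0],[0,0,0,0]]'; python3 -m crank '[[0,0,0,0],[0,0,0,0],[0,0,0,0],[0,0,-0.06,0],[0,0,-0.06,0],[0,0,-0.06,0],[0,0,-0.12,0],[0,0,-0.12,0],[0,0,-0.12,0],[0,0,-0.12,0]]' -0.49; python3 - <<'E'
from h import *
p,d,c=snap('wrist','w13.png')
E
python3 go.py .6913 -.1418 .19 -2.868 ;python3 go.py .6913 -.1418 .19 .27
```

```text
time: 47.0
tool_pos: [0.5327, -0.4272, 0.0547]
ee_rot: [-3.14, -0.001, -1.481]
wrist_force: [0.1, -0.1, -2.0]
width: 0.0558
time: 48.25
tool_pos: [0.5324, -0.4268, 0.1876]
ee_rot: [-3.141, -0.001, -1.481]
wrist_force: [-0.3, -0.6, -0.6]
width: 0.0702
t 48.30 pos [ 0.5335 -0.4279  0.1921] rpy [-3.136 -0.006 -1.481] F [ 0.69 -0.6   1.57] w 0.0696 j1 -0.76 j6 2.29
dyaw 4.896 j6end -2.05 row: [ 0.583 -0.209] z 0.001 turn -0.3117 | mm/row 123.9 deg/row 28.1
t 48.30 pos [ 0.5335 -0.4279  0.1921] rpy [-3.136 -0.006 -1.481] F [ 0.69 -0.6   1.57] w 0.0696 j1 -0.76 j6 2.29
dyaw 1.751 j6end 1.10 row: [-0.035 -0.183] z 0.001 turn -0.1115 | mm/row 37.2 deg/row 10.0
```

View pics/w13.png

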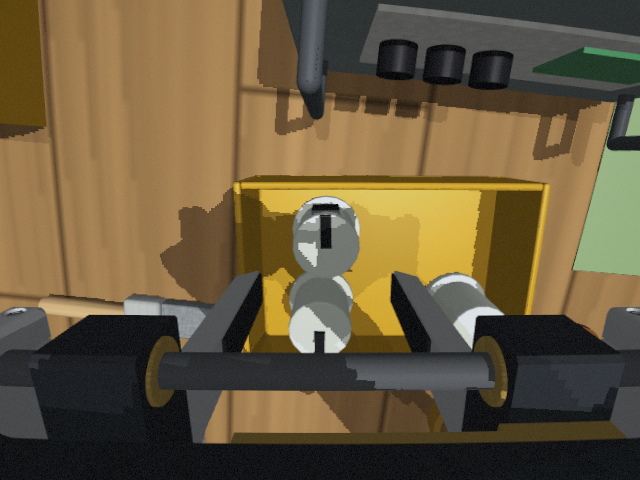

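C is upright in the carton. Next is B; the wrist range calls for a long unwinding turn.

```bash
python3 -m crank '[[-0.035,-0.183,0,-0.11],[-0.035,-0.183,0,-0.11],[-0.035,-0.183,0,-0.11],[-0.035,-0.183,0,-0.11],[-0.035,-0.183,0,-0.11],[-0.035,-0.183,0,-0.11],[-0.035,-0.183,0,-0.11],[-0.035,-0.183,0,-0.11],[-0.035,-0.183,0,-0.11],[-0.035,-0.183,0,-0.11]]' -0.8; python3 go.py .6913 -.1418 .19 3.415 30
```

```text
time: 49.55
tool_pos: [0.6939, -0.1395, 0.1855]
ee_rot: [-3.141, -0.0, 0.253]
wrist_force: [-0.3, -0.0, -0.3]
width: 0.0844
t 49.55 pos [ 0.6939 -0.1395  0.1855] rpy [-3.141 -0.     0.253] F [-0.34 -0.01 -0.29] w 0.0844 j1 -0.28 j6 1.04
dyaw 3.162 j6end -2.05 row: [-0.    -0.001] z -0.001 turn -0.0671 | mm/row 0.2 deg/row 6.0
```

```bash
python3 -m crank '[[0,0,0,-0.1],[0,0,0,-0.1],[0,0,0,-0.1],[0,0,0,-0.1],[0,0,0,-0.1],[0,0,0,-0.1],[0,0,0,-0.1],[0,0,0,-0.1],[0,0,0,-0.1],[0,0,0,-0.1]]'; python3 -m crank '[[0,0,0,-0.1],[0,0,0,-0.1],[0,0,0,-0.1],[0,0,0,-0.1],[0,0,0,-0.1],[0,0,0,-0.1],[0,0,0,-0.1],[0,0,0,-0.1],[0,0,0,-0.1],[0,0,0,-0.1]]';  python3 - <<'E'
from h import *
p,d,c=snap('wrist','w14.png')
np.save('c14.npy',c['world_from_camera'])
E
python3 go.py .6913 -.1418 .19 3.415 5
```

```text
time: 50.8
tool_pos: [0.6938, -0.1409, 0.1859]
ee_rot: [3.141, 0.0, 1.823]
wrist_force: [-0.4, -0.1, 0.7]
width: 0.0842
time: 52.05
tool_pos: [0.6938, -0.1409, 0.1859]
ee_rot: [-3.142, 0.0, -2.889]
wrist_force: [-1.1, -0.5, 0.0]
width: 0.0845
t 52.10 pos [ 0.6938 -0.1409  0.1858] rpy [-3.141  0.    -2.886] F [-0.21  0.22  0.11] w 0.0844 j1 -0.28 j6 -2.11
dyaw 0.018 j6end -2.05 row: [ 0.003 -0.   ] z -0.004 turn -0.0023 | mm/row 0.5 deg/row 0.2
```

View pics/w14.png

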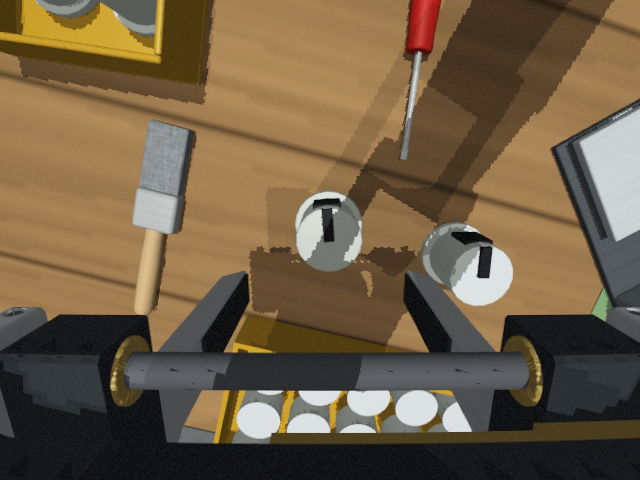

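```bash
python3 - <<'E'
from h import *
c=robot.camera_params('wrist'); c['world_from_camera']=np.load('c14.npy')
a=ray(c,[(329,237),(328.5,241),(326.5,210)],.077);print(a); d=a[2]-a[1]; print(np.arctan2(d[1],d[0]))
E
python3 go.py .692 -.141 .044 -2.85 8
```

```text
[[ 0.69022353 -0.13933375  0.077     ]
 [ 0.69360985 -0.13887421  0.077     ]
 [ 0.6690506  -0.14695669  0.077     ]]
-2.823655932281815
t 52.10 pos [ 0.6938 -0.1409  0.1858] rpy [-3.141  0.    -2.886] F [-0.21  0.22  0.11] w 0.0844 j1 -0.28 j6 -2.11
dyaw 0.036 j6end -2.06 row: [0.001 0.   ] z 0.089 turn -0.0029 | mm/row 0.2 deg/row 0.3
```

```bash
python3 -m crank '[[0.005,0,0.089,-0.008],[0.005,0,0.089,-0.008],[0,0,0.089,-0.008],[0,0,0.089,-0.005],[0,0,0.089,0],[0,0,0.089,0],[0,0,0.089,0],[0,0,0.089,0],[0,0,0,0],[0,0,0,0]]'; python3 -m crank '[[0,0,0,0],[0,0,0,0],[0,0,0,0],[0,0,0,0],[0,0,0,0],[0,0,0,0],[0,0,-0.1,0],[0,0,-0.15,0],[0,0,-0.15,0],[0,0,-0.2,0]]' 1; python3 -m crank '[[0,0,0,0],[0,0,0,0],[0,0,0,0],[0,0,0,0],[0,0,0,0],[0,0,0,0],[0,0,0,0],[0,0,0,0],[0,0,0,0],[0,0,0,0]]';python3 fz.py; python3 go.py .496 .2034 .18 .77 20
```

```text
time: 53.35
tool_pos: [0.6923, -0.1415, 0.0438]
ee_rot: [-3.141, 0.001, -2.849]
wrist_force: [0.4, -0.2, 0.8]
width: 0.0847
time: 54.6
tool_pos: [0.6908, -0.1425, 0.1617]
ee_rot: [3.141, -0.004, -2.85]
wrist_force: [1.4, 0.5, -4.8]
width: 0.0553
time: 55.85
tool_pos: [0.6919, -0.1414, 0.1633]
ee_rot: [3.142, 0.0, -2.849]
wrist_force: [0.9, -0.2, -5.6]
width: 0.0556
fz [-5.52 -5.16 -4.83 -6.2 ] -5.425693448670135 w 0.055407897106717625 t 56.05
t 56.05 pos [ 0.6919 -0.1414  0.1633] rpy [ 3.142  0.    -2.849] F [ 1.11 -0.25 -6.2 ] w 0.0554 j1 -0.28 j6 -2.15
dyaw -2.664 j6end 1.19 row: [0.135 0.011] z -0.004 turn 0.0848 | mm/row 27.2 deg/row 7.6
```

B is about 5.4 N, so cored. It goes to the middle of the deck.

```bash
python3 -m crank '[[0.135,0.011,-0.004,0.085],[0.135,0.011,-0.004,0.085],[0.135,0.011,-0.004,0.085],[0.135,0.011,-0.004,0.085],[0.135,0.011,-0.004,0.085],[0.135,0.011,-0.004,0.085],[0.135,0.011,-0.004,0.085],[0.135,0.011,-0.004,0.085],[0.135,0.011,-0.004,0.085],[0.135,0.011,-0.004,0.085]]'; python3 go.py .496 .2034 .18 .75 10
```

```text
time: 57.3
tool_pos: [0.4587, -0.0454, 0.1719]
ee_rot: [3.14, 0.001, 2.094]
wrist_force: [-0.2, 0.1, -4.6]
width: 0.0557
t 57.30 pos [ 0.4587 -0.0454  0.1719] rpy [3.140e+00 1.000e-03 2.094e+00] F [-0.24  0.14 -4.57] w 0.0557 j1 -0.22 j6 -0.75
dyaw -1.344 j6end 1.21 row: [0.135 0.009] z -0.004 turn 0.0856 | mm/row 27.1 deg/row 7.7
```

```bash
python3 -m crank '[[0.135,0.011,-0.004,0.084],[0.135,0.011,-0.004,0.084],[0.135,0.011,-0.004,0.084],[0.135,0.011,-0.004,0.084],[0.135,0.011,-0.004,0.084],[0.135,0.01,-0.004,0.084],[0.135,0.01,-0.004,0.084],[0.135,0.01,-0.004,0.084],[0.135,0.01,-0.004,0.084],[0.135,0.01,-0.004,0.084]]'; python3 - <<'E'
from h import *
p,d,c=snap('wrist','w15.png')
E
python3 go.py .496 .2034 .077 .765 6
```

```text
time: 58.55
tool_pos: [0.4956, 0.2045, 0.1799]
ee_rot: [3.141, -0.001, 0.776]
wrist_force: [0.1, 0.8, -5.5]
width: 0.0555
t 58.60 pos [0.498  0.207  0.1797] rpy [ 3.141 -0.006  0.774] F [ 3.65  2.99 -4.86] w 0.0559 j1 0.29 j6 1.08
dyaw -0.009 j6end 1.20 row: [-0.003  0.001] z 0.086 turn 0.0009 | mm/row 0.7 deg/row 0.1
```

View pics/w15.png

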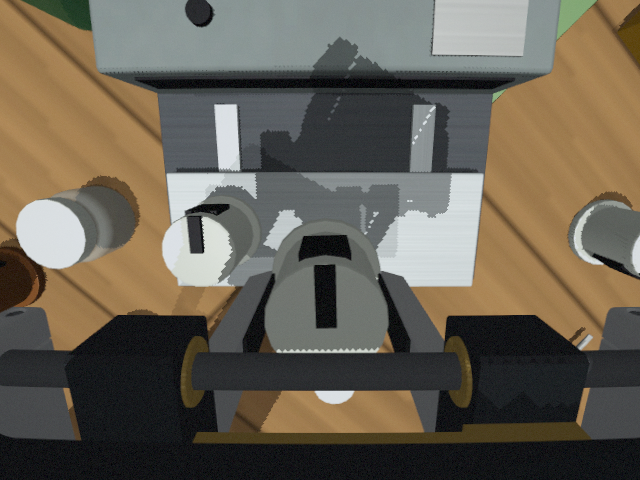

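Aligned over the middle of the deck; D is at (205,235) and clear. Lowering.

```bash
python3 -m crank '[[-0.002,0,0.08,0],[-0.002,0,0.08,0],[0,0,0.08,0],[0,0,0.08,0],[0,0,0.08,0],[0,0,0.08,0],[0,0,0.03,0],[0,0,0.01,0],[0,0,0,0],[0,0,0,0]]'; python3 -m crank '[[0,0,0.008,0],[0,0,0.005,0],[0,0,0,0],[0,0,0,0],[0,0,0,0],[0,0,0,0],[0,0,0,0],[0,0,0,0],[0,0,0,0],[0,0,0,0]]'
```

```text
time: 59.85
tool_pos: [0.4953, 0.2033, 0.0761]
ee_rot: [3.141, -0.001, 0.78]
wrist_force: [-0.2, -0.5, -5.6]
width: 0.0559
time: 61.1
tool_pos: [0.4953, 0.2034, 0.0738]
ee_rot: [3.141, -0.002, 0.78]
wrist_force: [-2.7, -0.4, 5.3]
width: 0.0555
```

```bash
python3 -m crank '[[0,0,0,0],[0,0,0,0],[0,0,0,0],[0,0,-0.05,0],[0,0,-0.06,0],[0,0,-0.06,0],[0,0,-0.1,0],[0,0,-0.12,0],[0,0,-0.12,0],[0,0,-0.12,0]]' -0.6; python3 - <<'E'
from h import *
p,d,c=snap('wrist','w16.png')
p,d,c=snap('top','top16.png')
E
python3 go.py .69 -.0067 .19 3.3 16
```

```text
time: 62.35
tool_pos: [0.4949, 0.2031, 0.2006]
ee_rot: [3.141, -0.001, 0.779]
wrist_force: [0.3, 0.3, 0.8]
width: 0.0755
t 62.45 pos [0.4966 0.2036 0.2032] rpy [ 3.138 -0.007  0.78 ] F [ 0.72 -0.15  0.07] w 0.0752 j1 0.28 j6 1.07
dyaw 2.520 j6end -1.74 row: [-0.111  0.041] z 0.004 turn -0.1003 | mm/row 23.6 deg/row 9.0
```

View pics/w16.png

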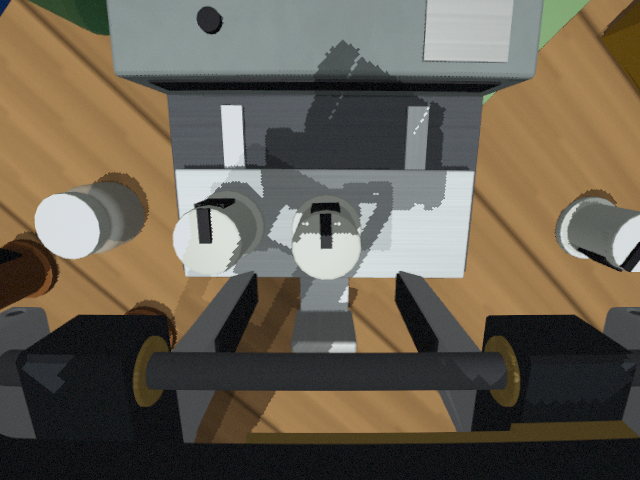

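View pics/top16.png

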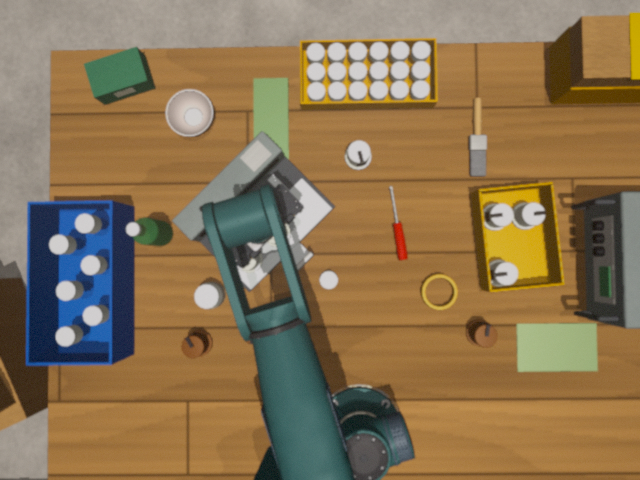

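D and B stand on the deck facing the scanner, and three empties are in the carton. Only A is left, at (358,154).

```bash
python3 -m crank '[[-0.111,0.041,0.004,-0.1],[-0.111,0.041,0.004,-0.1],[-0.111,0.041,0.004,-0.1],[-0.111,0.041,0.004,-0.1],[-0.111,0.041,0.004,-0.1],[-0.111,0.041,0.004,-0.1],[-0.111,0.041,0.004,-0.1],[-0.111,0.041,0.004,-0.1],[-0.111,0.041,0.004,-0.1],[-0.111,0.041,0.004,-0.1]]' -0.8;  python3 go.py .69 -.0067 .18 3.3 7
```

```text
time: 63.7
tool_pos: [0.5516, -0.0032, 0.1899]
ee_rot: [-3.141, -0.001, 2.355]
wrist_force: [-0.2, -0.3, -0.0]
width: 0.0845
t 63.70 pos [ 0.5516 -0.0032  0.1899] rpy [-3.141e+00 -1.000e-03  2.355e+00] F [-0.23 -0.28 -0.03] w 0.0845 j1 -0.11 j6 -0.89
dyaw 0.945 j6end -1.74 row: [-0.096  0.036] z 0.007 turn -0.0859 | mm/row 20.5 deg/row 7.7
```

```bash
python3 -m crank '[[-0.096,0.036,0.007,-0.086],[-0.096,0.036,0.007,-0.086],[-0.096,0.036,0.007,-0.086],[-0.096,0.036,0.007,-0.086],[-0.096,0.036,0.007,-0.086],[-0.096,0.036,0.007,-0.086],[-0.096,0.036,0.007,-0.086],[0,0,0,0],[0,0,0,0],[0,0,0,0]]';  python3 - <<'E'
from h import *
p,d,c=snap('wrist','w17.png')
np.save('c14.npy',c['world_from_camera'])
E
python3 go.py .69 -.0067 .044 3.3 8
```

```text
time: 64.95
tool_pos: [0.6892, -0.0066, 0.1811]
ee_rot: [-3.142, -0.0, -2.989]
wrist_force: [-0.5, -0.0, 0.2]
width: 0.0847
t 65.00 pos [ 0.6893 -0.0066  0.1813] rpy [-3.142  0.    -2.988] F [ 0.4   0.44 -0.4 ] w 0.0844 j1 -0.09 j6 -1.82
dyaw 0.005 j6end -1.74 row: [-0. -0.] z 0.086 turn -0.0004 | mm/row 0.1 deg/row 0.0
```

View pics/w17.png

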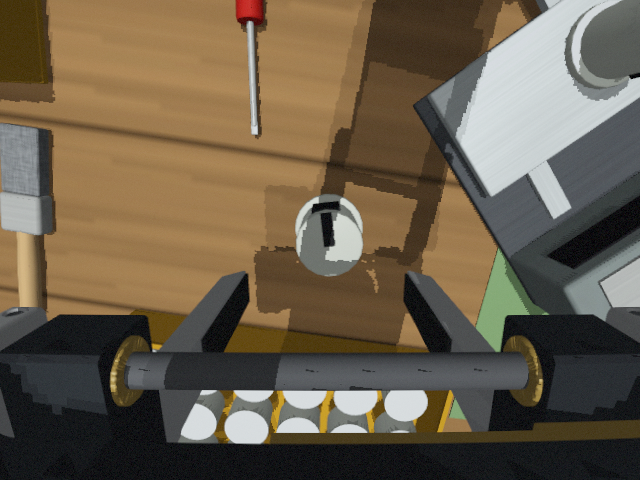

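```bash
python3 - <<'E'
from h import *
c=robot.camera_params('wrist'); c['world_from_camera']=np.load('c14.npy')
p=cv2.imread('pics/w17.png'); cv2.imwrite('pics/w17c.png',cv2.resize(p[180:290,270:390],None,fx=5,fy=5,interpolation=cv2.INTER_CUBIC))
a=ray(c,[(329,239),(328.5,245),(325,213)],.077);print(a); d=a[2]-a[1]; print(np.arctan2(d[1],d[0]))
E
```

```text
[[ 0.6862896  -0.00460109  0.077     ]
 [ 0.691316   -0.0042184   0.077     ]
 [ 0.66575219 -0.01106542  0.077     ]]
-2.8798949632721165
```

View pics/w17c.png

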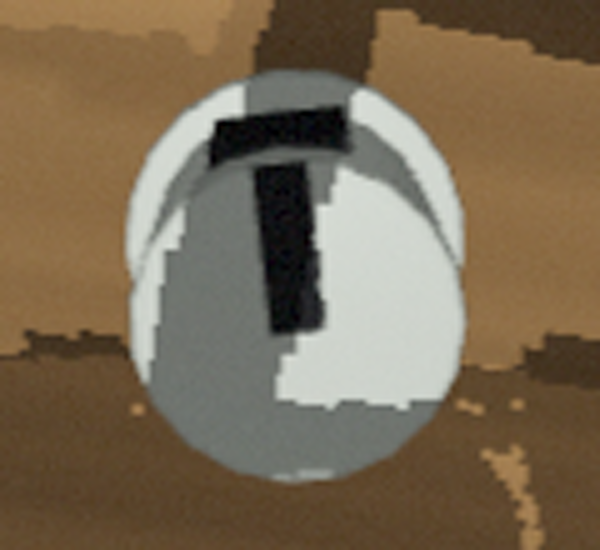

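```bash
python3 -m crank '[[0.003,0,0.086,-0.02],[0,0,0.086,-0.02],[0,0,0.086,-0.02],[0,0,0.086,0],[0,0,0.086,0],[0,0,0.086,0],[0,0,0.086,0],[0,0,0.086,0],[0,0,0,0],[0,0,0,0]]'; python3 -m crank '[[0,0,0,0],[0,0,0,0],[0,0,0,0],[0,0,0,0],[0,0,0,0],[0,0,0,0],[0,0,-0.1,0],[0,0,-0.15,0],[0,0,-0.15,0],[0,0,-0.2,0]]' 1; python3 -m crank '[[0,0,0,0],[0,0,0,0],[0,0,0,0],[0,0,0,0],[0,0,0,0],[0,0,0,0],[0,0,0,0],[0,0,0,0],[0,0,0,0],[0,0,0,0]]';python3 fz.py; python3 go.py .562 .135 .18 .775 20
```

```text
time: 66.25
tool_pos: [0.6896, -0.0065, 0.0438]
ee_rot: [-3.141, 0.001, -2.893]
wrist_force: [0.8, 1.3, 0.4]
width: 0.0844
time: 67.5
tool_pos: [0.6881, -0.0076, 0.1622]
ee_rot: [-3.141, -0.005, -2.894]
wrist_force: [1.1, 0.2, -4.1]
width: 0.0556
time: 68.75
tool_pos: [0.6892, -0.0064, 0.1633]
ee_rot: [3.142, 0.0, -2.893]
wrist_force: [-0.5, 0.1, -4.9]
width: 0.0557
fz [-5.48 -3.91 -4.51 -4.59] -4.6219992728890205 w 0.05562369209500027 t 68.95
t 68.95 pos [ 0.6892 -0.0064  0.1633] rpy [ 3.142  0.    -2.893] F [ 0.17  0.58 -4.59] w 0.0556 j1 -0.09 j6 -1.91
dyaw -2.615 j6end 1.03 row: [ 0.064 -0.01 ] z -0.004 turn 0.0832 | mm/row 12.9 deg/row 7.5
```

A is about 4.7 N, so cored. It goes to the last deck slot.

```bash
python3 -m crank '[[0.064,-0.01,-0.004,0.083],[0.064,-0.01,-0.004,0.083],[0.064,-0.01,-0.004,0.083],[0.064,-0.01,-0.004,0.083],[0.064,-0.01,-0.004,0.083],[0.064,-0.01,-0.004,0.083],[0.064,-0.01,-0.004,0.083],[0.064,-0.01,-0.004,0.083],[0.064,-0.01,-0.004,0.083],[0.064,-0.01,-0.004,0.083]]';  python3 go.py .5615 .1352 .18 .775 10
```

```text
time: 70.2
tool_pos: [0.5702, 0.0157, 0.1716]
ee_rot: [3.141, 0.0, 2.082]
wrist_force: [-0.2, 0.2, -4.6]
width: 0.0556
t 70.20 pos [0.5702 0.0157 0.1716] rpy [3.141 0.    2.082] F [-0.18  0.22 -4.63] w 0.0556 j1 -0.07 j6 -0.58
dyaw -1.307 j6end 1.03 row: [ 0.064 -0.01 ] z -0.004 turn 0.0832 | mm/row 12.9 deg/row 7.5
```

```bash
python3 -m crank '[[0.064,-0.01,-0.004,0.083],[0.064,-0.01,-0.004,0.083],[0.064,-0.01,-0.004,0.083],[0.064,-0.01,-0.004,0.083],[0.064,-0.01,-0.004,0.083],[0.064,-0.01,-0.004,0.083],[0.064,-0.01,-0.004,0.083],[0.064,-0.01,-0.004,0.083],[0.064,-0.01,-0.004,0.083],[0.064,-0.01,-0.004,0.083]]';python3 - <<'E'
from h import *
p,d,c=snap('wrist','w18.png')
np.save('c14.npy',c['world_from_camera'])
E
python3 go.py .5615 .1352 .18 .775 10
```

```text
time: 71.45
tool_pos: [0.5605, 0.1363, 0.1797]
ee_rot: [3.141, -0.001, 0.779]
wrist_force: [-0.3, -0.5, -5.2]
width: 0.0555
t 71.50 pos [0.5613 0.1378 0.1797] rpy [-3.141e+00 -3.000e-03  7.770e-01] F [ 1.07  2.08 -4.23] w 0.0555 j1 0.14 j6 0.94
dyaw -0.002 j6end 1.03 row: [-0.001  0.001] z -0.0 turn 0.0001 | mm/row 0.3 deg/row 0.0
```

View pics/w18.png

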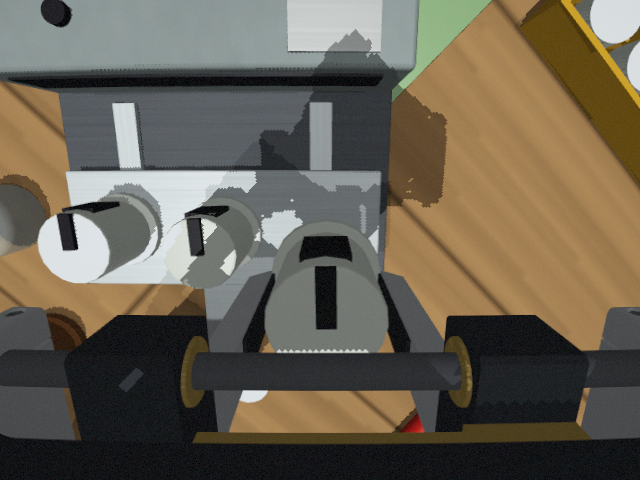

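Everything is in line, with the deck's far edge at v=171 as before. Lowering.

```bash
python3 -m crank '[[-0.002,0,0.08,0],[-0.002,0,0.08,0],[0,0,0.08,0],[0,0,0.08,0],[0,0,0.08,0],[0,0,0.08,0],[0,0,0.03,0],[0,0,0.01,0],[0,0,0,0],[0,0,0,0]]'; python3 -m crank '[[0,0,0.008,0],[0,0,0.004,0],[0,0,0,0],[0,0,0,0],[0,0,0,0],[0,0,0,0],[0,0,0,0],[0,0,0,0],[0,0,0,0],[0,0,0,0]]'
```

```text
time: 72.75
tool_pos: [0.5605, 0.1353, 0.0761]
ee_rot: [3.141, -0.001, 0.783]
wrist_force: [-0.2, -0.5, -4.7]
width: 0.0559
time: 74.0
tool_pos: [0.5603, 0.1353, 0.0738]
ee_rot: [3.141, -0.001, 0.783]
wrist_force: [-3.1, 0.4, 5.4]
width: 0.0556
```

```bash
python3 -m crank '[[0,0,0,0],[0,0,0,0],[0,0,0,0],[0,0,-0.05,0],[0,0,-0.06,0],[0,0,-0.06,0],[0,0,-0.1,0],[0,0,-0.12,0],[0,0,-0.12,0],[0,0,-0.12,0]]' -0.6; python3 go.py .36 -.08 .2 .775 10
```

```text
time: 75.25
tool_pos: [0.56, 0.1353, 0.2009]
ee_rot: [3.141, -0.001, 0.783]
wrist_force: [0.1, 0.2, 0.2]
width: 0.0754
t 75.25 pos [0.56   0.1353 0.2009] rpy [ 3.141e+00 -1.000e-03  7.830e-01] F [0.13 0.23 0.23] w 0.0754 j1 0.14 j6 0.93
dyaw -0.008 j6end 0.58 row: [-0.147  0.006] z 0.0 turn 0.0005 | mm/row 29.4 deg/row 0.0
```

```bash
python3 -m crank '[[-0.147,0.006,0,0],[-0.147,0.006,0,0],[-0.147,0.006,0,0],[-0.147,0.006,0,0],[-0.147,0.006,0,0],[-0.147,0.006,0,0],[-0.147,0.006,0,0],[-0.147,0.006,0,0],[-0.147,0.006,0,0],[-0.147,0.006,0,0]]' 1;python3 - <<'E'
from h import *
p,d,c=snap('top','top19.png')
cv2.imwrite('pics/top19c.png',cv2.resize(p[125:300,165:345,::-1],None,fx=3.4,fy=3.4,interpolation=cv2.INTER_CUBIC))
cv2.imwrite('pics/top19b.png',cv2.resize(p[170:300,460:570,::-1],None,fx=4,fy=4,interpolation=cv2.INTER_CUBIC))
p,d,c=snap('scene','s19.png')
cv2.imwrite('pics/s19c.png',cv2.resize(p[200:400,280:480,::-1],None,fx=3,fy=3,interpolation=cv2.INTER_CUBIC))
E
```

```text
time: 76.5
tool_pos: [0.3594, -0.0812, 0.2]
ee_rot: [3.14, -0.001, 0.783]
wrist_force: [-0.1, -0.2, -0.4]
width: 0.0004
```

View pics/top19c.png

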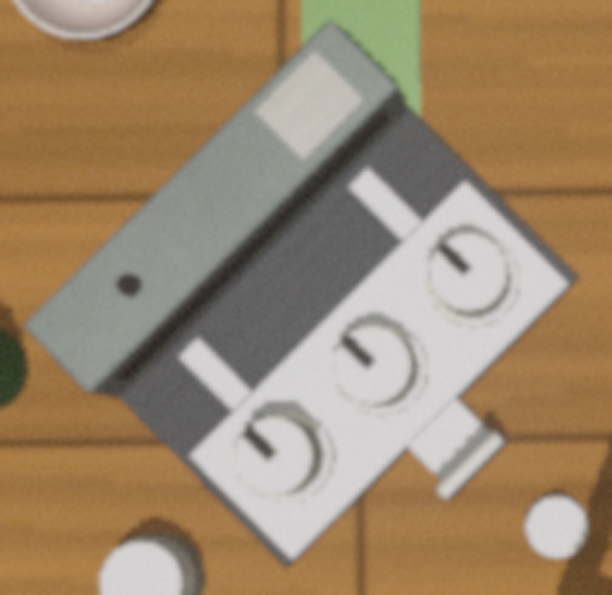

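View pics/top19b.png

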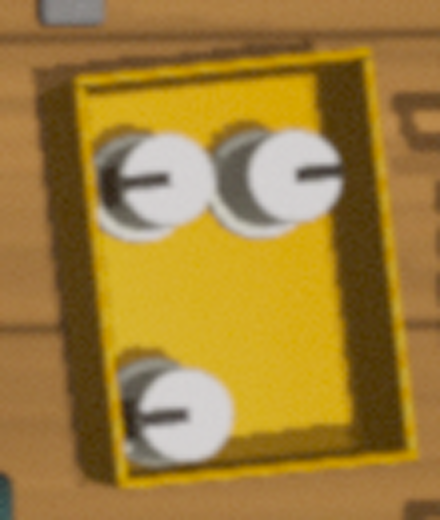

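View pics/s19.png

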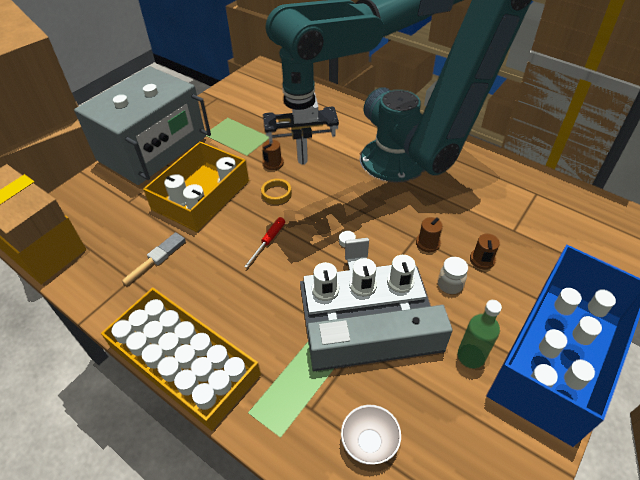

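```bash
python3 - <<'E'
from h import *
c=robot.camera_params('top')
for a,b in [((269,455),(248,427)),((370,364),(345,336)),((465,270),(440,246))]:
    P=ray(c,np.array([a,b])/3.4+[165,125],.109)[:,:2]; d=P[1]-P[0]; r=P[0]-[.496,.2034]
    ex=np.array([.7179,.6961]); ey=np.array([-.6961,.7179])
    print('yaw-phi deg',np.degrees(np.arctan2(d[1],d[0])-.772),'x',r@ex,'y',r@ey)
E
python3 go.py .395 .106 .2 2.341 10
```

```text
yaw-phi deg -7.6075581040392235 x 0.0011881175293931138 y 0.09439199185100855
yaw-phi deg -2.906852166368771 x -0.0031407882676137374 y -0.0005941594522536605
yaw-phi deg 1.3215282120761158 x -0.0030055850244829455 y -0.09420964827159711
t 76.60 pos [ 0.359  -0.0819  0.2001] rpy [ 3.139 -0.     0.779] F [0.56 0.06 0.12] w 0.0006 j1 -0.38 j6 0.41
dyaw 1.562 j6end -0.51 row: [0.105 0.011] z 0.0 turn -0.0994 | mm/row 21.2 deg/row 8.9
```

```bash
python3 - <<'E'
from h import *
for f,z in (('w9',1),('w16',1),):
    p=cv2.imread(f'pics/{f}.png'); cv2.imwrite(f'pics/{f}c.png',cv2.resize(p[180:290,270:390],None,fx=5,fy=5,interpolation=cv2.INTER_CUBIC))
a=cv2.imread('pics/w9c.png');b=cv2.imread('pics/w16c.png')
t=cv2.imread('pics/top19.png')[230:280,220:270]
cv2.imwrite('pics/cmp.png',cv2.resize(np.hstack([a[:,:400],b[:,:400]]),None,fx=1,fy=1))
E
```

```text
(no output)
```

View pics/cmp.png

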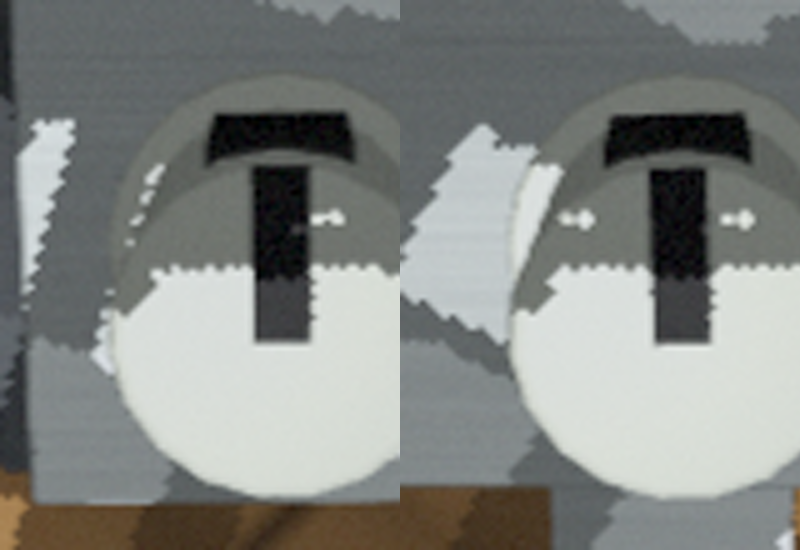

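Both ribs are square to the deck, within about 1-2° of the scanner axis. The top view gave D as -7.6°, but at only about 10 px of rib. Next I go to the handle.

```bash
python3 go.py .4242 .1338 .2 2.341 10; python3 -m crank '[[0,0,0,-0.1],[0,0,0,-0.1],[0,0,0,-0.1],[0,0,0,-0.1],[0,0,0,-0.1],[0,0,0,-0.1],[0,0,0,-0.1],[0,0,0,-0.1],[0,0,0,-0.1],[0,0,0,-0.095]]' 0.15; python3 go.py .4242 .1338 .2 2.341 10
```

```text
t 76.60 pos [ 0.359  -0.0819  0.2001] rpy [ 3.139 -0.     0.779] F [0.56 0.06 0.12] w 0.0006 j1 -0.38 j6 0.41
dyaw 1.562 j6end -0.46 row: [0.122 0.025] z 0.0 turn -0.0994 | mm/row 25.0 deg/row 8.9
time: 77.85
tool_pos: [0.3606, -0.08, 0.1996]
ee_rot: [3.14, 0.001, 2.351]
wrist_force: [-0.3, 0.1, -0.3]
width: 0.0397
t 77.85 pos [ 0.3606 -0.08    0.1996] rpy [3.140e+00 1.000e-03 2.351e+00] F [-0.33  0.09 -0.26] w 0.0397 j1 -0.37 j6 -1.15
dyaw -0.010 j6end -0.46 row: [0.054 0.098] z -0.0 turn 0.0007 | mm/row 22.3 deg/row 0.1
```

```bash
python3 -m crank '[[0.054,0.098,0,0],[0.054,0.098,0,0],[0.054,0.098,0,0],[0.054,0.098,0,0],[0.054,0.098,0,0],[0.054,0.098,0,0],[0.054,0.098,0,0],[0.054,0.098,0,0.006],[0.054,0.098,0,0],[0,0,0,0]]'; python3 go.py .4242 .1338 .066 2.341 8
```

```text
time: 79.1
tool_pos: [0.4185, 0.1138, 0.1993]
ee_rot: [3.141, -0.0, 2.339]
wrist_force: [-0.2, 1.0, 0.3]
width: 0.0398
t 79.10 pos [0.4185 0.1138 0.1993] rpy [ 3.141 -0.     2.339] F [-0.16  0.99  0.26] w 0.0398 j1 0.13 j6 -0.63
dyaw 0.002 j6end -0.46 row: [0.006 0.011] z 0.083 turn -0.0001 | mm/row 2.6 deg/row 0.0
```

```bash
python3 -m crank '[[0.05,0.09,0,0],[0,0,0,0],[0,0,0.083,0],[0,0,0.083,0],[0,0,0.083,0],[0,0,0.083,0],[0,0,0.083,0],[0,0,0.083,0],[0,0,0.083,0],[0,0,0.083,0]]'; python3 go.py .4242 .1338 .066 2.341 8
```

```text
time: 80.35
tool_pos: [0.4242, 0.1319, 0.065]
ee_rot: [3.141, 0.0, 2.336]
wrist_force: [-0.0, -0.6, 0.5]
width: 0.0399
t 80.35 pos [0.4242 0.1319 0.065 ] rpy [3.141 0.    2.336] F [-0.03 -0.59  0.51] w 0.0399 j1 0.17 j6 -0.59
dyaw 0.005 j6end -0.46 row: [0.001 0.001] z -0.001 turn -0.0004 | mm/row 0.2 deg/row 0.0
```

```bash
python3 -m crank '[[0,0.006,0,0],[0,0,0,0],[0,0,0,0],[0,0,0,0],[0,0,0,0],[0,0,0,0],[0,0,0,0],[0,0,0,0],[0,0,0,0],[0,0,0,0]]' 1; python3 -m crank '[[0,0.008,0,0],[0,0.014,0,0],[0,0.02,0,0],[0,0.02,0,0],[0,0.02,0,0],[0,0.02,0,0],[0,0.02,0,0],[0,0.02,0,0],[0,0.02,0,0],[0,0.02,0,0]]'; python3 -m crank '[[0,0.02,0,0],[0,0.02,0,0],[0,0.02,0,0],[0,0.02,0,0],[0,0.02,0,0],[0,0.02,0,0],[0,0.014,0,0],[0,0.01,0,0],[0,0,0,0],[0,0,0,0]]'
```

```text
time: 81.6
tool_pos: [0.4256, 0.1327, 0.0669]
ee_rot: [3.141, 0.001, 2.336]
wrist_force: [-0.7, -0.7, 5.6]
width: 0.0114
time: 82.85
tool_pos: [0.4514, 0.158, 0.0669]
ee_rot: [3.141, 0.0, 2.336]
wrist_force: [-1.3, -1.4, 6.7]
width: 0.012
time: 84.1
tool_pos: [0.4723, 0.1784, 0.0669]
ee_rot: [3.14, -0.0, 2.336]
wrist_force: [-1.5, 0.6, 5.1]
width: 0.0114
```

```bash
python3 -m crank '[[0,0.008,0,0],[0,0.008,0,0],[0,0.008,0,0],[0,0.008,0,0],[0,0.008,0,0],[0,0.008,0,0],[0,0.008,0,0],[0,0,0,0],[0,0,0,0],[0,0,0,0]]'; python3 - <<'E'
from h import *
o=robot.get_obs();print(o['wrist_force'],o['tool_pos'])
E
```

```text
time: 85.35
tool_pos: [0.4753, 0.1813, 0.0668]
ee_rot: [-3.127, -0.001, 2.335]
wrist_force: [-16.1, -12.6, 17.2]
width: 0.0121
[-16.12217297 -12.56329198  17.17345112] [0.4752556  0.18133511 0.06680456]
```

Home stop felt: 20 N against the push after about 70 mm of travel. I ease off, open and rise.

```bash
python3 -m crank '[[0,-0.01,0,0],[0,-0.01,0,0],[0,-0.01,0,0],[0,0,0,0],[0,0,0,0],[0,0,0,0],[0,0,0,0],[0,0,0,0],[0,0,0,0],[0,0,0,0]]'; python3 -m crank '[[0,0,0,0],[0,0,0,0],[0,0,0,0],[0,0,0,0],[0,0,0,0],[0,0,-0.05,0],[0,0,-0.1,0],[0,0,-0.15,0],[0,0,-0.2,0],[0,0,-0.2,0]]' 0.15; python3 go.py .36 -.08 .2 2.336 10
```

```text
time: 86.6
tool_pos: [0.4753, 0.1813, 0.0668]
ee_rot: [-3.141, -0.0, 2.336]
wrist_force: [-3.2, -1.5, 7.3]
width: 0.0119
time: 87.85
tool_pos: [0.4758, 0.1815, 0.2081]
ee_rot: [3.141, 0.0, 2.336]
wrist_force: [0.6, 0.7, -0.2]
width: 0.0398
t 87.85 pos [0.4758 0.1815 0.2081] rpy [3.141 0.    2.336] F [ 0.57  0.72 -0.24] w 0.0398 j1 0.25 j6 -0.51
dyaw -0.000 j6end -0.98 row: [-0.054 -0.132] z 0.004 turn 0.0 | mm/row 28.6 deg/row 0.0
```

```bash
python3 -m crank '[[-0.054,-0.132,0,0],[-0.054,-0.132,0,0],[-0.054,-0.132,0,0],[-0.054,-0.132,0,0],[-0.054,-0.132,0,0],[-0.054,-0.132,0,0],[-0.054,-0.132,0,0],[-0.054,-0.132,0,0],[-0.054,-0.132,0,0],[0,0,0,0]]';python3 - <<'E'
from h import *
p,d,c=snap('top','top20.png')
cv2.imwrite('pics/top20c.png',cv2.resize(p[125:300,165:345,::-1],None,fx=3.4,fy=3.4,interpolation=cv2.INTER_CUBIC))
p,d,c=snap('scene','s20.png')
E
```

```text
time: 89.1
tool_pos: [0.3716, -0.0542, 0.207]
ee_rot: [3.141, 0.001, 2.333]
wrist_force: [0.2, 0.1, -0.3]
width: 0.0399
```

View pics/top20c.png

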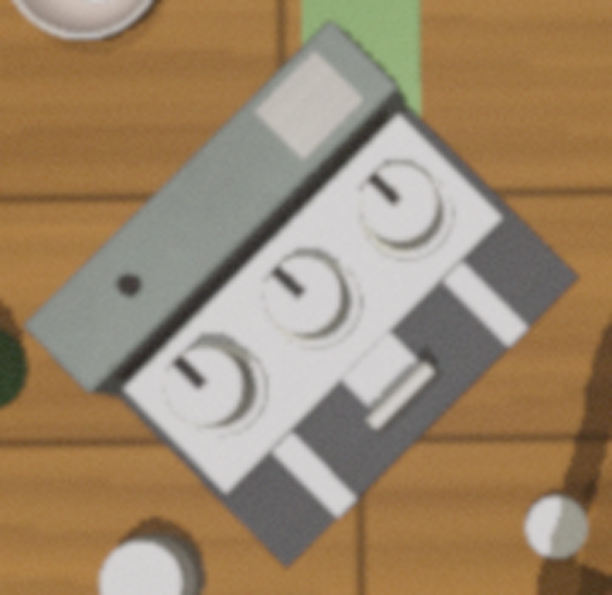

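View pics/top20.png

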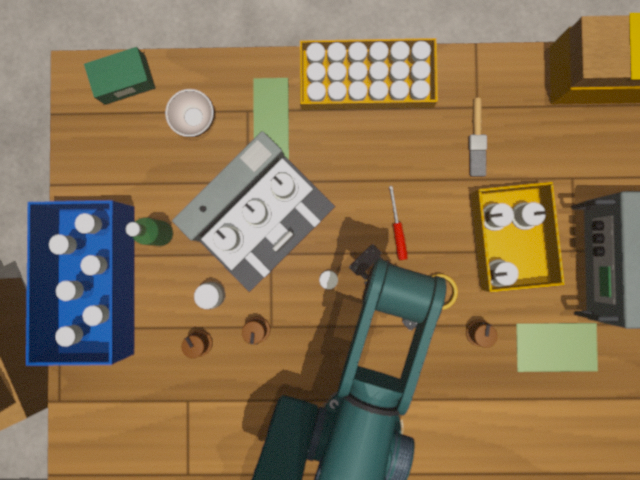

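View pics/s20.png

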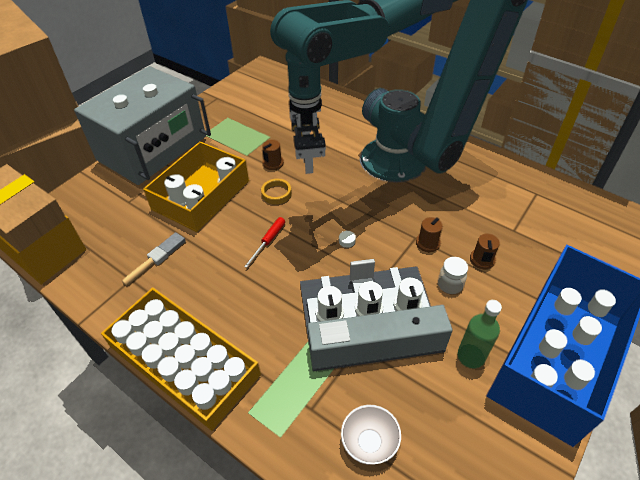

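```bash
python3 - <<'E'
from h import *
c=robot.camera_params('top')
f=lambda L,z:ray(c,np.array(L)/3.4+[165,125],z)[:,:2]
ex=np.array([.7179,.6961]); ey=np.array([-.6961,.7179])
D=f([(402,113),(500,215),(227,493),(125,390)],.03).mean(0); print('carriage x',(D-[.496,.2034])@ex)
for a,b in [((202,383),(178,358)),((300,294),(275,269)),((396,199),(371,175))]:
    P=f([a,b],.109); d=P[1]-P[0]; r=P[0]-D
    print('deg',np.degrees(np.arctan2(d[1],d[0])-.772),'x',r@ex,'y',r@ey)
robot.close_job()
E
```

```text
carriage x 0.06777123880848962
deg -0.6784845177602703 x 0.0026316890345761557 y 0.09208870996133983
deg 0.31998289605004776 x -0.0011756676036117633 y -0.000617179521718838
deg 1.317022543733055 x -0.0009713299307484519 y -0.09542410041146772
the job is handed in; nothing more can be done
```

The job is done and handed in at about 89 s; the hand-in reports no verdict.

- **Carriage out:** I gripped the handle and pulled to the out stop, felt at about 34 N.
- **Sorting:** There were six housings.
  - Three were empty, at about 1.4–1.7 N, and stand upright in the carton.
  - Three were cored, at about 4.6–5.5 N, and went on the deck at y ≈ -95, 0 and +95 mm.
- **Carriage home:** With all six sorted, I pushed it gently to the home stop, felt at about 20 N after 70 mm.

**Last checks, from the top view:**
- The carriage reads x ≈ 68 mm, against 70 mm by arm travel.
- The three cored housings stand within 3 mm of the deck's middle line, at y = +92, -1 and -95 mm.
- Their lenses point at the scanner within about 1.5°.
- The three empties are in the carton, the other things on the bench look undisturbed, and the arm is clear.

**Disagreements:**
- An earlier low-resolution top view gave one cored housing as 7.6° off. The wrist view from above and the final top view both put it within about 1°.
- One weight reading was taken while the arm was still moving and was unclear, so I repeated it after it settled. It came out at 1.4 N, empty.

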